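Load pine blocks into a latched drilling fixture

TASK

Load the drilling fixture with all the pine blocks. Poke the blade of the red screwdriver into the brass-ringed hole in the latch housing to trip the hidden latch and swing the yellow guard door wide open by its handle, at least square to the fixture. Push every block up the ramp, lengthwise and one to a lane, until its end rests against the stop under the drill plate, then swing the door shut again so that it latches. Leave the screwdriver lying on the worktop clear of the fixture, and do not knock over the jar.

Things in the scene. Friction and masses are not known exactly. Their poses are not given: they have to be found in the camera images.
- fixture: grey and silver drilling fixture fixed to the worktop, 340 mm long, 305 wide, 110 high, placed anew each time. Origin: on the worktop at the middle of the ramp's foot; x runs level towards the top stop (away from the robot), y to the left, z up. The closed door's panel stands at x = 167 to 173 mm, y = -116 to +108, z = 42 to 90. Latch housing at the left: x = 150 to 222 mm, y = 138 to 184, 100 high
- bed: aluminium ramp bed of the fixture, sloping up at 0.14 rad (8 degrees). Origin at the middle of its foot on its surface, 2 mm above the worktop; x runs up the slope, y to the left, z square to the bed. Three lanes side by side with centres at y = -66, 0, +66 mm, 60 mm wide or more, parted by ribs 6 mm wide and 8 mm high (y = -33 and +33, from x = 50 mm up)
- bed_stop (a point): middle of the foot of the top stop's face, at x = 320 mm of bed, axes as bed; the stop is 56 mm high. A seated block has its centre at x = -60 mm, z = 22.5 mm here. Friction holds a block wherever it is left on the slope. Outer curbs at y = -104 and +104 mm, 8 mm high from x = -270 mm, side walls 58 mm high from x = -135 mm up to the stop
- drill_plate (a point): middle of the front edge, top side, of the fixed drill plate with three brass bushes that roofs the lanes from x = 258 mm of bed to behind the stop (220 mm wide); axes as bed. Its underside is 58 mm and its top 66 mm above the bed, so a block can only be slid in under it. Between door and plate the lanes are open from above
- latch_hole (a point): centre of the mouth of the 18 mm round access hole with a brass rim in the latch housing's front, 75 mm above the worktop; axes as fixture, the hole runs along +x. 31 mm beyond the mouth is the latch's paddle, to be pushed in about 10 mm further (2 N at first, 5 N at its end stop at 14 mm). The door then springs ajar by 0.08 to 0.5 rad; the latch springs back as the blade leaves
- door (a joint): angle of the yellow guard door about its upright hinge on the right, rad: 0 to 0.02 latched, grows as it swings towards the robot and then to the right, 2.1 at most; it stays where it is left (about 1 N at the handle moves it). The last 0.1 rad of closing works against a plunger and a bevelled catch and takes about 8 N at the handle; the door can be pressed to -0.015
- door_handle (a point): grip point of the door's handle, 85 mm above the worktop: an upright round black bar, 12 mm diameter, z = 50 to 105 mm, on two thin stubs, its axis 36 mm in front of the panel and 165 mm from the hinge along the door. Site axes turn with the door; closed, they equal fixture's (x from bar to panel, y from the hinge to the free edge)
- door_hinge (a point): point on the door's upright hinge axis, 85 mm above the worktop; axes turn with the door like those of door_handle; the handle lies at x = -42 mm, y = 165 mm here
- block_a_center (a point): centre of a loose pine block, 45 x 120 x 45 mm, 0.08 to 0.17 kg; its y axis runs along the 120 mm length. It lies on a long side on the worktop, left of the fixture. Two or three such blocks are there; an absent one reads None from the start
- block_b_center (a point): centre of a loose pine block, 45 x 120 x 45 mm, 0.08 to 0.17 kg; its y axis runs along the 120 mm length. It lies on a long side on the worktop, left of the fixture. Two or three such blocks are there; an absent one reads None from the start
- block_c_center (a point): centre of a loose pine block, 45 x 120 x 45 mm, 0.08 to 0.17 kg; its y axis runs along the 120 mm length. It lies on a long side on the worktop, left of the fixture. Two or three such blocks are there; an absent one reads None from the start
- screwdriver: loose red-handled screwdriver, 214 mm long, 0.09 kg, lying on the worktop to the left. Origin on its underside near the joint of handle and blade; y runs along it to the handle's end. Handle y = 10 to 101 mm, 24 mm wide at the grip, 27 mm high; thin 6 mm blade from y = 6 to the tip at y = -97 mm, its axis 3 mm above the underside (10 mm below the handle's mid height)
- jar: bystander: glass jar with a grey lid, 56 mm diameter, 90 mm high, origin under its foot; must not be knocked over
Mind the look-alikes: they are no part of the job. There is more than one size of the screwdriver; the job needs the larger.

How it is judged:
By the outcome, as a careful person would: the job done as asked, in the order asked, and still so for the second after the job is handed in, with the robot touching nothing.
Of block_a, block_b, block_c only 2 to 3 are there at a start; the rules pass over those that are not, and their reading is None.
At some moment in a run one of screwdriver may be knocked a few centimetres aside while the robot is not near it.
Once in a run the grip may slacken for a moment while it holds something.
It also fails if it takes over 210 s, if anything falls off the work surface, if the arm or the gripper's body presses on something with over 40 N, if the wrist force passes 120 N, or if a joint passes its speed limit or range.

ROBOT

A 7-joint arm with a two-finger parallel gripper is mounted at the origin on a cart in front of the work surface, level with it; the furniture and walls round the work are solid. World frame = base frame: x ahead of the robot, y to its left, z up, the work surface at z = 0. Lengths are in mm, angles in rad, forces in N, time in s.
With the tool pointing down it reaches from about 400 to 875 mm from the base axis. Payload 6.5 kg.
Tool frame: the origin (TCP) lies where the fingers leave the gripper's body, on its centre line; the fingertips stand 64 mm ahead of it and the grasp point (between the pads) lies 45 mm ahead of it (robot.tcp_to_tips is the distance from the TCP to the fingertips, in mm); x points along the fingers, z is the direction in which the jaws open and shut, and the axes are right-handed (so a half turn about x gives the same grasp; the last joint's range is limited). The gripper opens to 88 mm and grips with 3 to 60 N. Pads are 18 mm wide; open, the fingers measure 123 mm over their backs; the gripper's body (75 mm by 187 mm) begins 45 mm behind the grasp point.
Start: joints at [-0.066, 0.536, -0.004, 1.538, 0.003, 1.067, -0.071], TCP at [649.992, 0.002, 302.716] pointing down, gripper open.
Joint ranges: [-2.7, 2.7], [-0.37, 2.16], [-1.27, 1.26], [0.24, 2.4], [-1.31, 4.45], [0.19, 1.91], [-2.76, 2.76]. Speed limits (rad/s): [2.39, 2.39, 3.14, 3.14, 3.14, 3.14, 3.14].

INTERFACE

Orientations are given as [roll, pitch, yaw] about the fixed x, y, z axes, in that order (R = Rz(yaw) Ry(pitch) Rx(roll)).
In Python, from rig import robot, viewer gives the robot as it stands.
- The arm moves only by the tool apply_moves, never from a script. Its arguments are lists of equal length, an entry for each row: "delta_pos": the shift along the tool's x, y, z in m, a list of three; "twist": the turn, a rotation vector about the tool's x, y, z in degrees, a list of three. In form: {"delta_pos": [[x, y, z], ...], "twist": [[wx, wy, wz], ...]}. A call has 1 to 12 rows; each row shifts and turns the commanded pose from where the row before left it, along the tool's axes as they then stand; what a row does not reach is not made up. A row lasts 1/8 s, in which the tool goes at most 62.5 mm and 10.7 degrees, less where a joint would pass 70% of its speed; a pose out of reach is approached as far as the arm can. A call is refused whole if a number of a shift passes 0.0625 or a number of a turn 10.7, either way. A call with a gripper value outside its range is refused whole. "claw" is the gripper's target within -1 to 1 (fully open at 1, half-way at 0, shut at -1), set as the call begins (left out, the last holds). The fingers move at their own pace and stop on an object; the grip force is fixed at half the most. Time passes only in rows, so rows that do not move let the fingers close. It gives the time, the measured TCP pose, the force and the opening at its end, in the units of the state.
- robot.get_obs(): the state, without advancing time (a new reading comes with each control period).
- viewer.read_camera(name): name is "scene" or "side" or "wrist"; returns the picture (384x512x3 uint8, blue, green, red); there is no depth.
- viewer.camera_params(name): a dict with "K" (3x3 intrinsics, pixels), "world_from_camera" (4x4, takes a point from camera to world coordinates). Camera axes: x right, y up, looking along -z (the intrinsics and any distortion apply to the point x, -y, -z); pixel columns grow to the right and rows downward; lengths in mm; the calibration is good to about 2 mm. A picture is of the moment at which its call begins: read the wrist's pose just before it. camera_params takes no time and is no camera call; for the wrist camera it gives the pose at the moment of the call.
- robot.finish_job(): hands the job in, once; it reports no verdict.
The state is a dict: "clock": time; "joints": joint angles; "qvel": joint speeds; "joint_torque": joint torques, N m; "position": TCP position; "eef_rot": TCP orientation; "contact_force": force on the tool from outside, world axes, zero at the start; "ft_torque": the same for the moment, N m; "opening": finger opening in mm.
Only numpy, scipy, OpenCV 4.12 (cv2) and the standard library are available. Lean on these libraries where they do the work, as an engineer would, in place of code of your own. Each camera call takes 0.05 s, during which the arm holds its last target. There are 200 camera calls.

## Working session

There is one attempt and no reset: what is moved stays moved. The work goes in short steps, Python scripts to look and compute and a tool call to move; the robot and the scene stay as the last step left them, time stands still between calls to the robot, and variables do not carry over. Pictures are saved under pics/ and viewed, about 12 in all and at most 16, crops included, and the job is handed in when it is done.

Besides the shell and the picture viewer there is one more tool, called after ">>>" by a JSON object that holds its "api" and its "payload", one argument or row to a line. apply_moves: Moves the arm, as the interface text tells. Its arguments: {"type":"object","properties":{"delta_pos":{"type":"array","items":{"type":"array","items":{"type":"number"}}},"twist":{"type":"array","items":{"type":"array","items":{"type":"number"}}},"claw":{"type":"number"}},"required":["delta_pos","twist"]}

```bash
ls; mkdir -p pics; python3 - <<'E'
from rig import robot, viewer
import cv2
for n in ("scene","side"):
    im=viewer.read_camera(n); cv2.imwrite(f"pics/{n}0.png",im)
    p=viewer.camera_params(n); print(n,p["K"],p["world_from_camera"])
    cv2.imwrite(f"pics/{n}0b.png",cv2.resize(im,(800,600),interpolation=cv2.INTER_CUBIC))
print({k:p[k] for k in p if k not in("K","world_from_camera")})
print(robot.get_obs())
E
```

```text
pics
scene [[367.97761266   0.         255.10062617]
 [  0.         367.97761266 192.99037899]
 [  0.           0.           1.        ]] [[-8.54511802e-01  3.88912010e-01 -3.44321112e-01  2.71613578e+02]
 [-5.19361582e-01 -6.50621187e-01  5.54035755e-01  7.03236993e+02]
 [-8.55145155e-03  6.52257249e-01  7.57949440e-01  8.20153226e+02]
 [ 0.00000000e+00  0.00000000e+00  0.00000000e+00  1.00000000e+00]]
side [[386.09390931   0.         252.85276495]
 [  0.         386.09390931 191.91196887]
 [  0.           0.           1.        ]] [[ 9.97387650e-01 -4.02761977e-02  5.99641906e-02  6.39561600e+02]
 [ 7.20855186e-02  6.08320143e-01 -7.90411464e-01 -6.73536561e+02]
 [-4.64265668e-03  7.92669182e-01  6.09634328e-01  7.44700693e+02]
 [ 0.00000000e+00  0.00000000e+00  0.00000000e+00  1.00000000e+00]]
{}
{'clock': 0.1, 'joints': array([-0.06619497,  0.5371023 , -0.00440069,  1.5387068 ,  0.00260528,
        1.0672744 , -0.07122928]), 'qvel': array([-0.00017709, -0.0008939 , -0.00048652, -0.00261386, -0.00060651,
        0.00033389,  0.0016674 ]), 'joint_torque': array([ 3.46889319e-03, -5.72081137e+01,  9.94492471e-01, -2.52229267e+01,
       -5.61024144e-02,  1.35207170e-02,  4.56839609e-05]), 'position': array([ 6.49580824e+02, -2.98061667e-02,  3.01945587e+02]), 'eef_rot': array([-3.05120146,  1.56931087, -3.05119426]), 'contact_force': array([-0.66341737, -0.11371707, -0.11257884]), 'ft_torque': array([-0.00981667,  0.02035423, -0.01931674]), 'opening': 88.34372561515788}
```

View pics/scene0b.png

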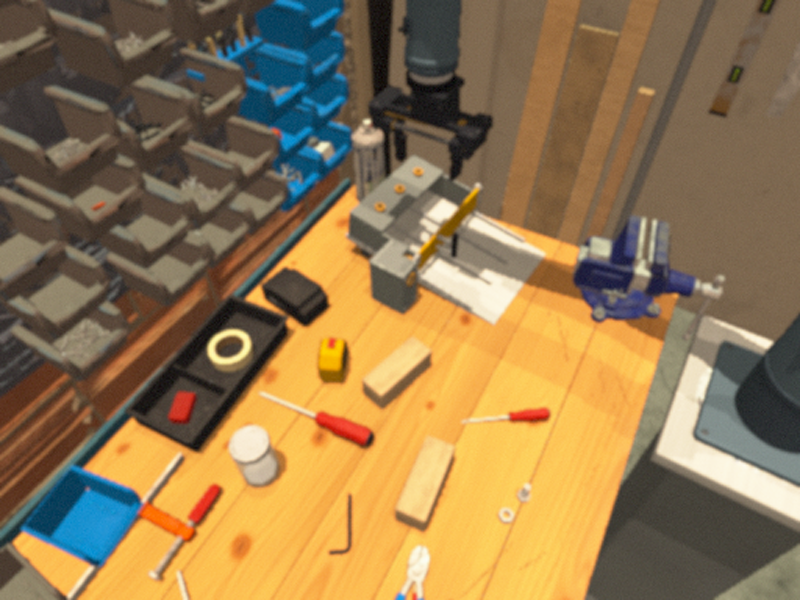

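View pics/side0b.png

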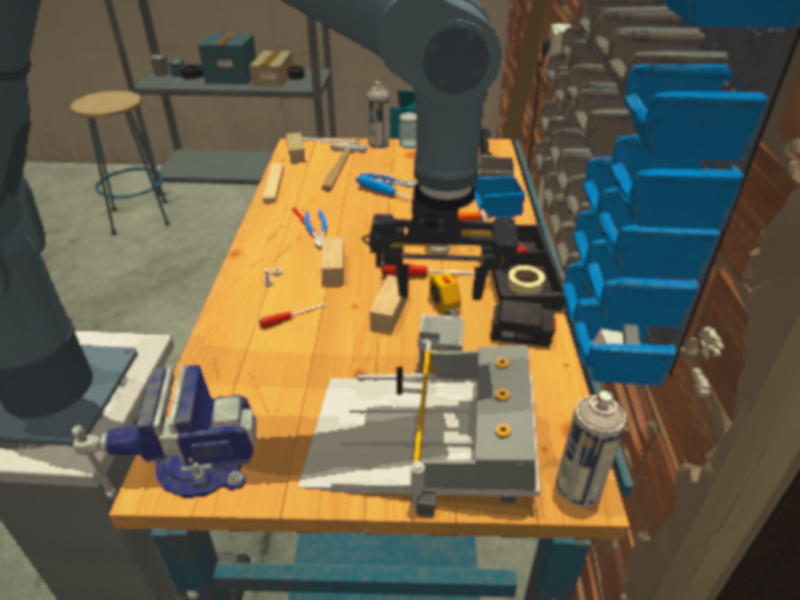

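Scene (800 px): red screwdrivers large at (330,425) and small at (515,415), red-handled hammer/chisel at (205,505). Pine blocks at (397,370) and (425,480). Other pine pieces lie far off in the side view at (295,147) and (272,182). The jar is at (255,455), not the spray can at (365,160). Next is a close crop to check the choice and the fixture's corners.

```bash
python3 - <<'E'
import cv2, numpy as np
s=cv2.imread("pics/scene0.png"); d=cv2.imread("pics/side0.png")
def cr(im,x0,y0,w,h,W,H): return cv2.resize(im[y0:y0+h,x0:x0+w],(W,H),interpolation=cv2.INTER_CUBIC)
a=cr(s,215,90,140,120,400,343); b=cr(d,185,205,170,120,400,282)
c=cr(s,150,205,220,140,400,255); e=cr(d,150,80,200,130,400,260)
L=np.vstack([a,c]);R=np.vstack([b,e]);H=max(len(L),len(R))
p=lambda i:np.vstack([i,np.zeros((H-len(i),400,3),np.uint8)])
cv2.imwrite("pics/crop1.png",np.hstack([p(L),p(R)]))
E
```

```text
(no output)
```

View pics/crop1.png

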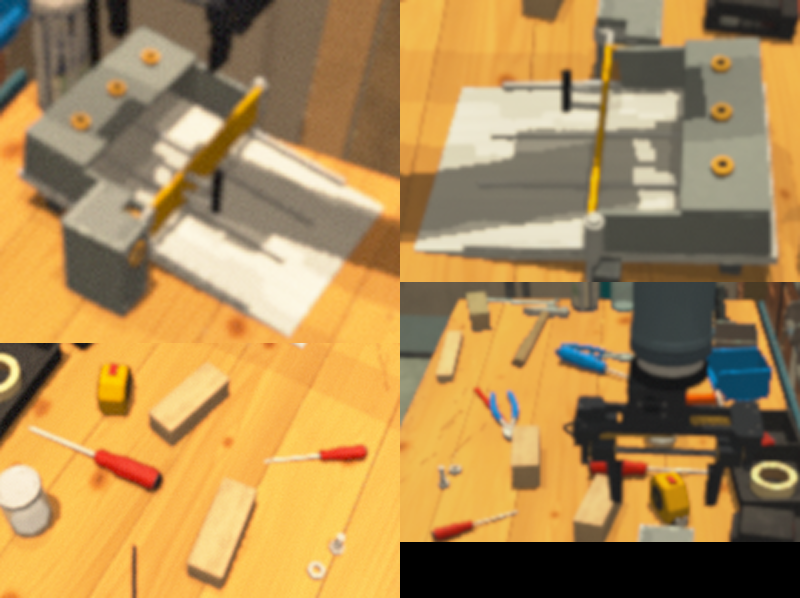

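Crop: large screwdriver handle at crop (130,470) with its tip at (32,429), the smaller one at (345,455); fixture foot and three bushes clear. Door closed. I'll measure now.

```bash
cat > h.py <<'E'
import numpy as np, cv2
from scipy.spatial.transform import Rotation as R
from rig import robot, viewer
def ray(name,uv,P=None):
    P=P or viewer.camera_params(name); M=P["world_from_camera"]; K=P["K"]
    uv=np.atleast_2d(uv).astype(float)
    d=np.c_[(uv[:,0]-K[0,2])/K[0,0],-(uv[:,1]-K[1,2])/K[1,1],-np.ones(len(uv))]@M[:3,:3].T
    return M[:3,3],d
def plane(name,uv,z,P=None):
    o,d=ray(name,uv,P); return o+d*((np.asarray(z)-o[2])/d[:,2])[:,None]
def project(name,X,P=None):
    P=P or viewer.camera_params(name); M=P["world_from_camera"]; K=P["K"]
    c=(np.atleast_2d(X)-M[:3,3])@M[:3,:3]
    return np.c_[K[0,0]*c[:,0]/-c[:,2]+K[0,2],K[1,1]*-c[:,1]/-c[:,2]+K[1,2]]
def pose():
    o=robot.get_obs(); return o["position"],R.from_euler("xyz",o["eef_rot"])
def Rdown(yaw,tilt=0,axis=None):
    "tool x down, jaw axis z at world angle yaw"
    z=np.array([np.cos(yaw),np.sin(yaw),0]);x=np.array([0,0,-1.]);y=np.cross(z,x)
    r=R.from_matrix(np.c_[x,y,z])
    return r if axis is None else R.from_rotvec(tilt*np.asarray(axis))*r
E
python3 - <<'E'
from h import *
A=lambda p:np.array(p)*140/400+[215,90]
B=lambda p:(np.array(p)-[400,0])*170/400+[185,205]
C=lambda p:(np.array(p)-[0,343])*220/400+[150,205]
np.set_printoptions(precision=1,suppress=True)
print("foot L,R scene",plane("scene",A([[290,338],[383,207]]),2)); print("side L,R",plane("side",B([[463,88],[415,250]]),2))
for z in(104,110):
  print("bush",z,plane("scene",A([[80,121],[116,88],[150,57]]),z),plane("side",B([[720,63],[720,111],[722,166]]),z))
print("blkA",plane("scene",C([[212,363],[229,375],[170,430],[152,405]]),45))
print("blkB",plane("scene",C([[230,478],[256,488],[220,572],[190,567]]),45))
print("tip,handle end",plane("scene",C([[32,429],[155,480]]),[3,13]))
print("small",plane("scene",C([[267,461],[366,452]]),[3,10]))
print("jar lid",plane("scene",C([[20,485]]),90))
print("far",plane("side",np.array([[289,160],[305,160],[282,140],[302,136],[265,200],[279,200],[272,168],[283,168]])/1.5625,0))
p,r=pose(); print(p,r.as_matrix())
E
```

```text
foot L,R scene [[ 464.6   64.9    2. ]
 [ 455.2 -155.1    2. ]]
side L,R [[ 472.    59.2    2. ]
 [ 460.1 -159.6    2. ]]
bush 104 [[ 752.4   -6.3  104. ]
 [ 748.4  -72.5  104. ]
 [ 744.3 -138.7  104. ]] [[ 750.8   11.6  104. ]
 [ 746.3  -55.5  104. ]
 [ 743.6 -123.5  104. ]]
bush 110 [[ 748.4   -0.4  110. ]
 [ 744.4  -66.   110. ]
 [ 740.3 -131.6  110. ]] [[ 749.8    5.2  110. ]
 [ 745.3  -61.3  110. ]
 [ 742.6 -128.6  110. ]]
blkA [[556.2 189.5  45. ]
 [524.6 195.6  45. ]
 [548.  315.7  45. ]
 [590.8 294.8  45. ]]
blkB [[444.7 336.   45. ]
 [409.9 331.3  45. ]
 [396.5 446.2  45. ]
 [429.2 459.2  45. ]]
tip,handle end [[731.7 394.2   3. ]
 [535.3 374.5  13. ]]
small [[423.2 267.9   3. ]
 [312.6 189.8  10. ]]
jar lid [[644.6 494.4  90. ]]
far [[ 210.9  936.2    0. ]
 [ 257.3  939.1    0. ]
 [ 158.4 1078.6    0. ]
 [ 214.3 1113.5    0. ]
 [ 200.2  692.2    0. ]
 [ 236.4  694.5    0. ]
 [ 173.9  880.5    0. ]
 [ 205.1  882.5    0. ]]
[649.6  -0.  301.9] [[-0. -0.  1.]
 [-0.  1.  0.]
 [-1. -0. -0.]]
```

>>> {"api": "apply_moves", "payload": {
  "delta_pos": [
    [0, 0.0475, -0.006],
    [0, 0.0475, -0.006],
    [0, 0.0475, -0.006],
    [0, 0.0475, -0.006],
    [0, 0.0475, -0.006],
    [0, 0.0475, -0.006],
    [0, 0.0475, -0.006],
    [0, 0.0475, -0.006]
  ],
  "twist": [
    [0, 0, 0],
    [0, 0, 0],
    [0, 0, 0],
    [0, 0, 0],
    [0, 0, 0],
    [0, 0, 0],
    [0, 0, 0],
    [0, 0, 0]
  ],
  "claw": 1
}}

```text
clock: 1.1
position: [601.5, 381.3, 302.2]
eef_rot: [-2.365, 1.57, -2.365]
contact_force: [0.8, 0.4, 1.5]
opening: 88.0
```

>>> {"api": "apply_moves", "payload": {
  "delta_pos": [
    [0, 0, 0],
    [0, 0, 0],
    [0, 0, 0],
    [0, 0, 0],
    [0, 0, 0],
    [0, 0, 0],
    [0, 0, 0],
    [0, 0, 0],
    [0, 0, 0],
    [0, 0, 0],
    [0, 0, 0]
  ],
  "twist": [
    [-9.6, 0, 0],
    [-9.6, 0, 0],
    [-9.6, 0, 0],
    [-9.6, 0, 0],
    [-9.6, 0, 0],
    [-9.6, 0, 0],
    [-9.6, 0, 0],
    [-9.6, 0, 0],
    [-9.6, 0, 0],
    [-9.6, 0, 0],
    [0, 0, 0]
  ]
}}

```text
clock: 2.48
position: [601.9, 379.7, 302.1]
eef_rot: [1.784, 1.57, -2.825]
contact_force: [-0.7, 0.3, -0.1]
opening: 88.0
```

```bash
python3 - <<'E'
from h import *
im=viewer.read_camera("wrist"); cv2.imwrite("pics/w1.png",im)
p,r=pose(); print(p,np.round(r.as_matrix(),3),robot.get_obs()["joints"]); P=viewer.camera_params("wrist"); print(P)
hsv=cv2.cvtColor(im,cv2.COLOR_BGR2HSV)
m=(((hsv[...,0]<8)|(hsv[...,0]>172))&(hsv[...,1]>140)&(hsv[...,2]>60)).astype(np.uint8)
n,l,s,c=cv2.connectedComponentsWithStats(m)
for i in range(1,n):
    if s[i,4]>150:
        rc=cv2.minAreaRect(np.argwhere(l==i)[:,::-1].astype(np.float32)); print(s[i],rc,plane("wrist",cv2.boxPoints(rc),13,P).round(1))
E
```

```text
[601.89419372 379.75640409 302.18525206] [[-0.001 -0.995 -0.101]
 [-0.    -0.101  0.995]
 [-1.     0.001 -0.   ]] [-0.36944193  0.68622227 -0.42822884  1.32938214  0.28726075  1.18750255
  0.85277603]
{'K': array([[341.5159861 ,   0.        , 253.05548901],
       [  0.        , 341.5159861 , 185.86686892],
       [  0.        ,   0.        ,   1.        ]]), 'world_from_camera': array([[-1.01161900e-01, -9.54178906e-01, -2.81618333e-01,
         5.30102657e+02],
       [ 9.94869936e-01, -9.69437915e-02, -2.89086712e-02,
         3.72000657e+02],
       [ 2.82895331e-04, -2.83098069e-01,  9.59090926e-01,
         3.84312560e+02],
       [ 0.00000000e+00,  0.00000000e+00,  0.00000000e+00,
         1.00000000e+00]])}
[ 242   89   28   89 1838] ((255.5, 133.0), (88.0, 27.0), 90.0) [[535.2 361.   13. ]
 [532.3 389.1  13. ]
 [627.  400.   13. ]
 [630.  369.8  13. ]]
[140 208  21  15 192] ((150.14596557617188, 215.40145874023438), (10.76490592956543, 18.795867919921875), 70.01689910888672) [[685.8 255.4  13. ]
 [675.8 275.6  13. ]
 [687.9 280.1  13. ]
 [698.1 259.7  13. ]]
[398 228  44  17 578] ((419.5, 236.0), (16.0, 43.0), 90.0) [[673.3 558.1  13. ]
 [668.2 608.4  13. ]
 [688.4 613.7  13. ]
 [693.6 562.7  13. ]]
[295 329  44  19 557] ((316.4999694824219, 337.9999694824219), (42.99999237060547, 17.999996185302734), 0.0) [[853.7 460.5  13. ]
 [825.7 456.7  13. ]
 [820.1 512.1  13. ]
 [848.  516.9  13. ]]
```

View pics/w1.png

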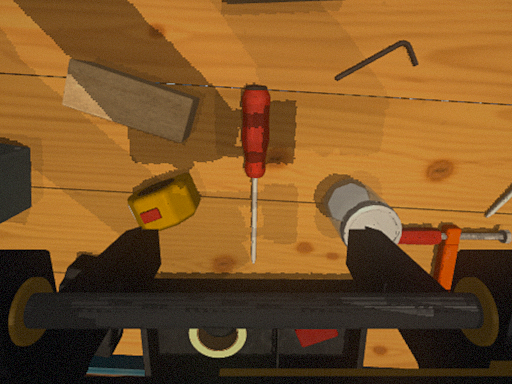

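>>> {"api": "apply_moves", "payload": {
  "delta_pos": [
    [0.04, 0.0146, 0.001],
    [0.04, 0.0146, 0.001],
    [0.04, 0, 0],
    [0.04, 0, 0],
    [0.03, 0, 0],
    [0.02, 0, 0],
    [0.014, 0, 0],
    [0.01, 0, 0],
    [0, 0, 0]
  ],
  "twist": [
    [0, 0, 0],
    [0, 0, 0],
    [0, 0, 0],
    [0, 0, 0],
    [0, 0, 0],
    [0, 0, 0],
    [0, 0, 0],
    [0, 0, 0],
    [0, 0, 0]
  ],
  "claw": 0.1
}}

```text
clock: 3.65
position: [572.7, 378.9, 68.5]
eef_rot: [2.233, 1.57, -2.375]
contact_force: [0.7, 0.7, -0.4]
opening: 48.2
```

```bash
python3 - <<'E'
from h import *
P=viewer.camera_params("wrist"); im=viewer.read_camera("wrist"); cv2.imwrite("pics/w2.png",im)
p,r=pose(); print(p,r.as_matrix().round(3)[:,2]); 
E
```

```text
[572.95796937 379.12439782  69.11898737] [-0.104  0.995  0.   ]
```

View pics/w2.png

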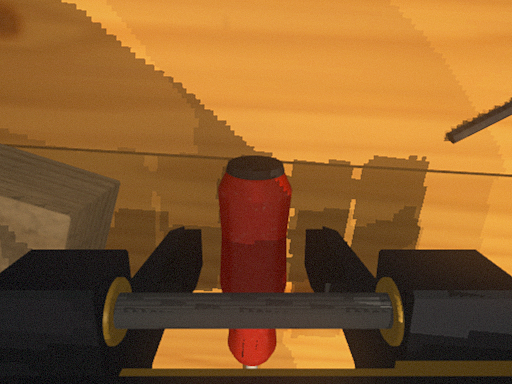

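The handle lies between the open fingers, its end at pixel (255,165). I'll close and lift.

>>> {"api": "apply_moves", "payload": {
  "delta_pos": [
    [0, 0, 0],
    [0, 0, 0],
    [0, 0, 0],
    [0, 0, 0]
  ],
  "twist": [
    [0, 0, 0],
    [0, 0, 0],
    [0, 0, 0],
    [0, 0, 0]
  ],
  "claw": -1
}}

```text
clock: 4.2
position: [572.9, 379.0, 69.2]
eef_rot: [-1.246, 1.57, 0.43]
contact_force: [-1.4, 0.2, 2.8]
opening: 23.2
```

>>> {"api": "apply_moves", "payload": {
  "delta_pos": [
    [-0.02, 0, 0],
    [-0.03, 0, 0],
    [-0.04, 0, 0],
    [-0.04, 0, 0],
    [-0.03, 0, 0],
    [0, 0, 0]
  ],
  "twist": [
    [0, 0, 0],
    [0, 0, 0],
    [0, 0, 0],
    [0, 0, 0],
    [0, 0, 0],
    [0, 0, 0]
  ]
}}

```text
clock: 4.95
position: [573.8, 380.0, 232.5]
eef_rot: [-1.045, 1.565, 0.631]
contact_force: [-0.4, -0.4, -1.4]
opening: 23.0
```

```bash
python3 - <<'E'
from h import *
p,r=pose(); print(p,r.as_matrix().round(3),robot.get_obs()["joints"].round(2))
F=np.array([463,-48,0]); Rf=R.from_euler("z",-0.053)
print("hole",F+Rf.apply([150,161,75]))
ims=[viewer.read_camera(n) for n in("scene","side","wrist")]
for n,i in zip("sdw",ims): cv2.imwrite(f"pics/{n}3.png",i)
s=cv2.resize(ims[0][80:330,140:370],(552,600)); w=cv2.resize(ims[2],(248,186)); 
c=np.zeros((600,800,3),np.uint8); c[:,:552]=s; c[:186,552:]=w; c[186:486,552:]=cv2.resize(ims[1][90:330,190:388],(248,300)); cv2.imwrite("pics/c3.png",c)
E
```

```text
[573.80998244 379.9819891  232.53411766] [[ 0.005 -0.995 -0.105]
 [ 0.003 -0.104  0.995]
 [-1.    -0.005  0.003]] [-0.38  0.71 -0.42  1.47  0.32  1.03  0.8 ]
hole [621.31838001 104.82764983  75.        ]
```

View pics/c3.png

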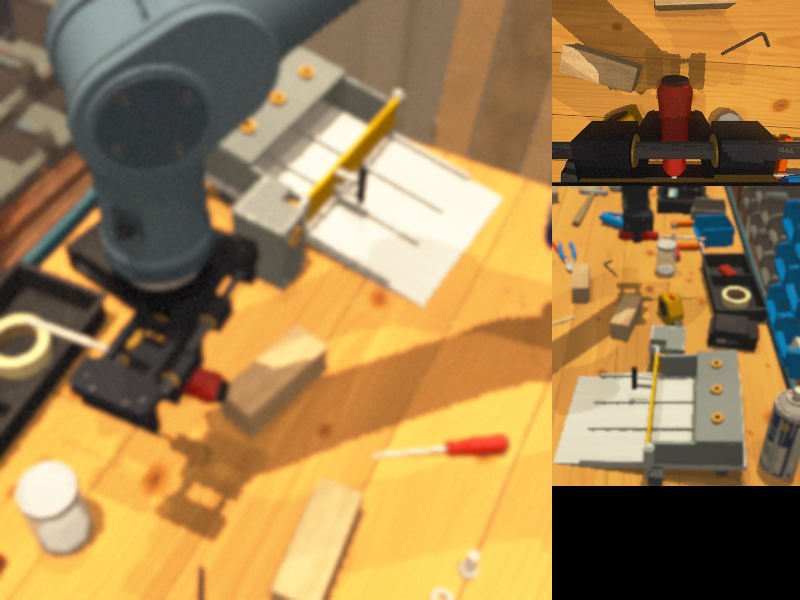

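```bash
python3 - <<'E'
from h import *
np.set_printoptions(precision=1,suppress=True)
im=cv2.imread("pics/s3.png"); 
print("tip proj",project("scene",[732,396.6,167.5]), "seen approx (156,214)")
F=np.array([463,-48,0]); Rf=R.from_euler("z",-0.053)
X=np.array([[150,161,75],[150,138,100],[150,184,100],[222,138,100],[222,184,100],[150,184,0],[0,110,2],[0,-110,2]])
uv=project("scene",F+Rf.apply(X)); ud=project("side",F+Rf.apply(X)); print(uv,ud)
d=cv2.imread("pics/d3.png")
a=cv2.resize(im[140:210,230:300],(560,560),interpolation=cv2.INTER_NEAREST)
for u in uv:
    q=((u-[230,140]+.5)*8).astype(int); cv2.drawMarker(a,tuple(map(int,q)),(255,0,255),0,10)
b=cv2.resize(d[190:260,240:300],(240,280),interpolation=cv2.INTER_NEAREST)
for u in ud:
    q=((u-[240,190]+.5)*4).astype(int); cv2.drawMarker(b,tuple(map(int,q)),(255,0,255),0,8)
c=np.zeros((560,800,3),np.uint8); c[:,:560]=a; c[:280,560:]=b; 
b=cv2.resize(im[195:245,145:205],(240,200)); c[300:500,560:]=b
cv2.imwrite("pics/c4.png",c)
E
```

```text
tip proj [[152.9 214.1]] seen approx (156,214)
[[261.7 178.8]
 [266.4 167.5]
 [257.  177.6]
 [245.  157.3]
 [235.4 167. ]
 [257.2 201.3]
 [315.6 207. ]
 [348.8 161.7]] [[268.3 213.2]
 [267.7 211.7]
 [269.3 200.5]
 [295.8 213.9]
 [296.5 202.5]
 [268.5 228.1]
 [210.8 241.6]
 [190.2 310.5]]
```

View pics/c4.png

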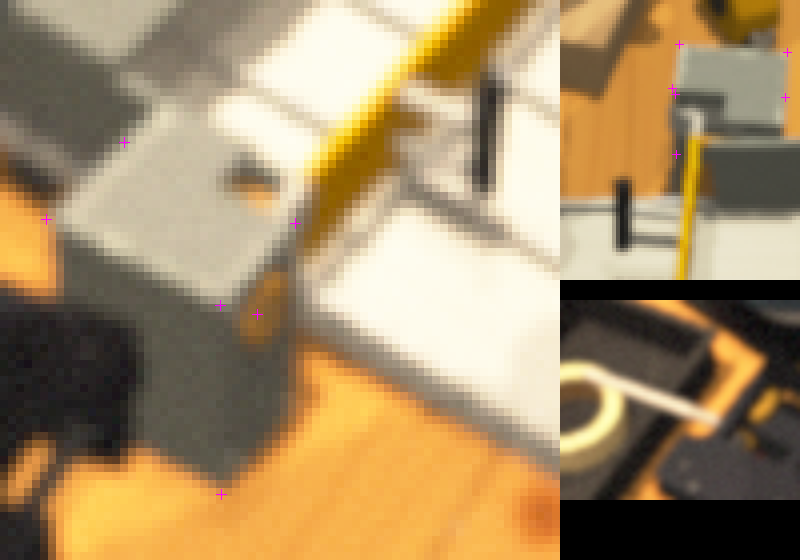

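>>> {"api": "apply_moves", "payload": {
  "delta_pos": [
    [0, 0, 0],
    [0.0038, 0.0204, -0.0457],
    [0.0038, 0.0204, -0.0457],
    [0.0038, 0.0204, -0.0457],
    [0.0038, 0.0204, -0.0457],
    [0.0038, 0.0204, -0.0457],
    [0.0038, 0.0204, -0.0457],
    [0, 0, 0],
    [0, 0, 0]
  ],
  "twist": [
    [9.05, 0, 0],
    [0, 0, 0],
    [0, 0, 0],
    [0, 0, 0],
    [0, 0, 0],
    [0, 0, 0],
    [0, 0, 0],
    [0, 0, 0],
    [0, 0, 0]
  ]
}}

```text
clock: 6.22
position: [436.0, 112.0, 205.5]
eef_rot: [0.916, 1.57, 2.433]
contact_force: [0.3, 0.2, -1.4]
opening: 23.0
```

```bash
python3 - <<'E'
from h import *
p,r=pose(); print(p,r.as_matrix().round(3),robot.get_obs()["joints"].round(2))
E
```

```text
[435.95592629 111.98520599 205.54673424] [[-0.001 -0.999  0.053]
 [ 0.     0.053  0.999]
 [-1.     0.001  0.   ]] [ 0.    0.39 -0.42  2.11  0.24  0.69  0.94]
```

>>> {"api": "apply_moves", "payload": {
  "delta_pos": [
    [0.03, 0, 0],
    [0.025, 0, 0],
    [0.0105, 0, 0],
    [0, 0, 0]
  ],
  "twist": [
    [0, 0, 0],
    [0, 0, 0],
    [0, 0, 0],
    [0, 0, 0]
  ]
}}

```text
clock: 6.72
position: [435.9, 112.5, 140.0]
eef_rot: [1.425, 1.57, 2.944]
contact_force: [0.7, 0.0, -0.7]
opening: 23.5
```

```bash
python3 - <<'E'
from h import *
np.set_printoptions(precision=1,suppress=True)
p,r=pose(); print(p)
im=viewer.read_camera("scene");d=viewer.read_camera("side"); w=viewer.read_camera("wrist")
tip=p+r.apply([65,-159,0]); uv=project("scene",tip)[0]; ud=project("side",tip)[0]; print(tip,uv,ud)
a=cv2.resize(im[150:225,235:310],(600,600),interpolation=cv2.INTER_CUBIC)
q=((uv-[235,150]+.5)*8).astype(int); cv2.drawMarker(a,tuple(map(int,q)),(255,0,255),0,14)
b=cv2.resize(d[190:250,230:270],(200,300),interpolation=cv2.INTER_CUBIC)
q=((ud-[230,190]+.5)*5).astype(int); cv2.drawMarker(b,tuple(map(int,q)),(255,0,255),0,10)
c=np.zeros((600,800,3),np.uint8); c[:,:600]=a; c[:300,600:]=b; c[300:450,600:]=cv2.resize(w,(200,150)); cv2.imwrite("pics/c5.png",c)
E
```

```text
[435.9 112.5 140. ]
[594.6 104.2  74.9] [270.2 182.3] [258.3 213. ]
```

View pics/c5.png

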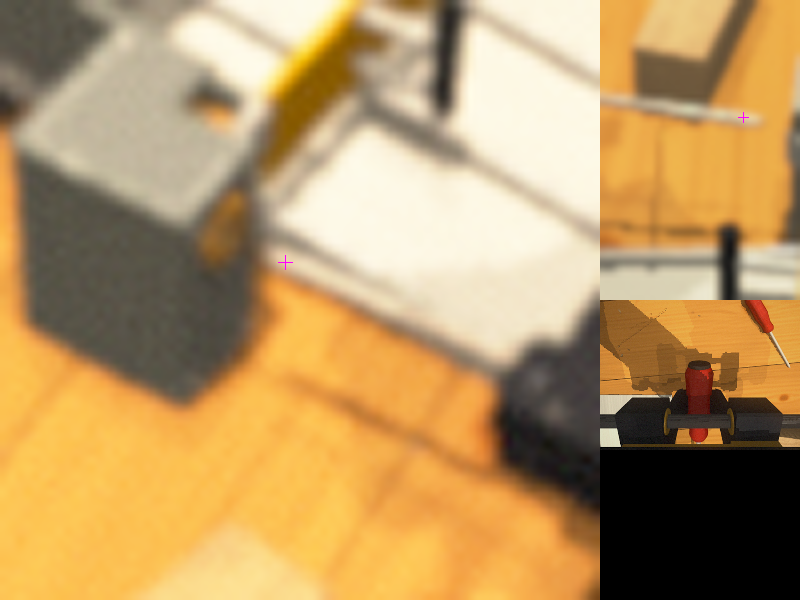

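Scene crop: hole at (222,228), blade hard to see against the white bed. In the side view the tip reads about 9 mm further forward than assumed. I'll advance in small steps and watch the force.

>>> {"api": "apply_moves", "payload": {
  "delta_pos": [
    [0, -0.008, 0],
    [0, -0.008, 0],
    [0, -0.006, 0],
    [0, -0.004, 0],
    [0, 0, 0]
  ],
  "twist": [
    [0, 0, 0],
    [0, 0, 0],
    [0, 0, 0],
    [0, 0, 0],
    [0, 0, 0]
  ]
}}

```text
clock: 7.5
position: [462.1, 110.2, 140.4]
eef_rot: [0.291, 1.571, 1.808]
contact_force: [0.5, 0.1, -1.0]
opening: 23.1
```

```bash
python3 - <<'E'
from h import *
p,r=pose(); print(p,robot.get_obs()["contact_force"])
im=viewer.read_camera("scene")
d=viewer.read_camera("side")
o=cv2.imread("pics/s3.png")
a=cv2.resize(im[160:220,245:305],(480,480),interpolation=cv2.INTER_CUBIC)
b=cv2.resize(d[195:235,225:275],(320,256),interpolation=cv2.INTER_CUBIC)
c=np.zeros((600,800,3),np.uint8); c[:480,:480]=a; c[:256,480:]=b; c[260:580,480:]=cv2.resize(o[160:220,245:305],(320,320),interpolation=cv2.INTER_CUBIC); cv2.imwrite("pics/c6.png",c)
E
```

```text
[462.11242406 110.21250288 140.35587203] [ 0.53315442  0.12880968 -1.03287409]
```

View pics/c6.png

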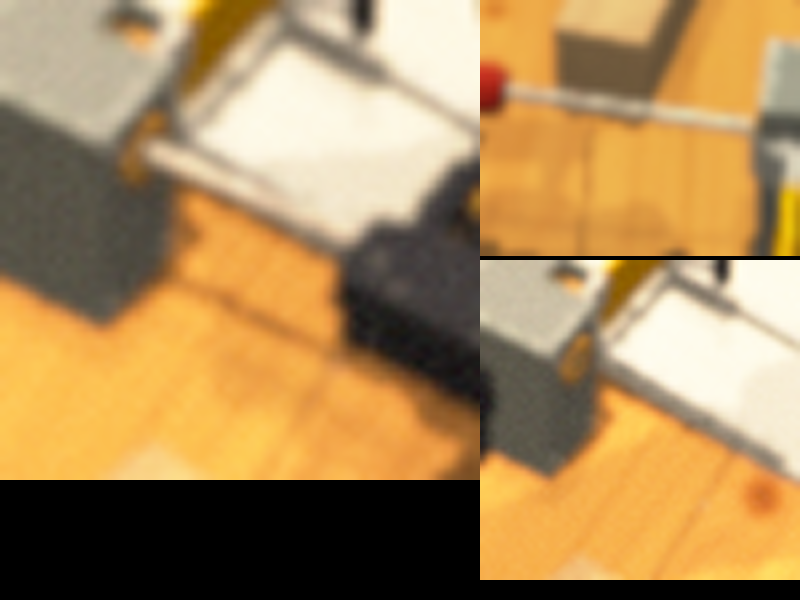

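The blade tip is at the centre of the brass ring (145,150). Going in.

>>> {"api": "apply_moves", "payload": {
  "delta_pos": [
    [0, -0.008, 0],
    [0, -0.008, 0],
    [0, -0.008, 0],
    [0, 0, 0]
  ],
  "twist": [
    [0, 0, 0],
    [0, 0, 0],
    [0, 0, 0],
    [0, 0, 0]
  ]
}}

```text
clock: 8.1
position: [486.7, 108.9, 140.4]
eef_rot: [-1.148, 1.57, 0.369]
contact_force: [-0.6, -0.1, -0.0]
opening: 23.4
```

>>> {"api": "apply_moves", "payload": {
  "delta_pos": [
    [0, -0.005, 0],
    [0, -0.005, 0],
    [0, 0, 0]
  ],
  "twist": [
    [0, 0, 0],
    [0, 0, 0],
    [0, 0, 0]
  ]
}}

```text
clock: 8.48
position: [495.4, 108.8, 140.2]
eef_rot: [1.503, 1.57, 3.022]
contact_force: [-2.1, 0.9, -0.9]
opening: 23.3
```

>>> {"api": "apply_moves", "payload": {
  "delta_pos": [
    [0, -0.004, 0],
    [0, -0.003, 0],
    [0, 0, 0]
  ],
  "twist": [
    [0, 0, 0],
    [0, 0, 0],
    [0, 0, 0]
  ]
}}

```text
clock: 8.85
position: [502.7, 108.9, 140.4]
eef_rot: [0.262, 1.57, 1.781]
contact_force: [-3.7, 3.9, 0.3]
opening: 23.0
```

>>> {"api": "apply_moves", "payload": {
  "delta_pos": [
    [0, -0.003, 0],
    [0, -0.002, 0],
    [0, 0, 0]
  ],
  "twist": [
    [0, 0, 0],
    [0, 0, 0],
    [0, 0, 0]
  ]
}}

```text
clock: 9.22
position: [505.8, 109.0, 139.8]
eef_rot: [1.526, 1.567, 3.046]
contact_force: [-8.2, 4.9, 0.2]
opening: 23.2
```

```bash
cat >> h.py <<'E'
F=np.array([463,-48,0.]); RF=R.from_euler("z",-0.053)
def fx(X): return F+RF.apply(X)
def door(name,f):
    im=viewer.read_camera(name); cv2.imwrite(f,im); h=cv2.cvtColor(im,cv2.COLOR_BGR2HSV)
    m=((h[...,0]>20)&(h[...,0]<32)&(h[...,1]>190)&(h[...,2]>90)).astype(np.uint8)
    x0,y0,x1,y1=(170,195,345,330) if name=="side" else (215,90,400,215)
    mm=np.zeros_like(m); mm[y0:y1,x0:x1]=m[y0:y1,x0:x1]
    n,l,s,c=cv2.connectedComponentsWithStats(mm); i=1+np.argmax(s[1:,4])
    return s[i],cv2.boxPoints(cv2.minAreaRect(np.argwhere(l==i)[:,::-1].astype(np.float32))).round(1).tolist()
E
python3 - <<'E'
from h import *
print(robot.get_obs()["contact_force"]); print(door("side","pics/d7.png"))
im=cv2.imread("pics/d3.png"); viewer.read_camera=lambda n:im
print(door("side","/tmp/x.png"))
E
```

```text
[-8.21933794  4.88650034  0.21734208]
(array([263, 225,   4,  70, 163], dtype=int32), [[263.0, 225.0], [266.0, 225.0], [266.0, 294.0], [263.0, 294.0]])
(array([266, 225,  10,  70, 166], dtype=int32), [[262.8999938964844, 293.6000061035156], [271.5, 224.6999969482422], [275.70001220703125, 225.1999969482422], [267.1000061035156, 294.1000061035156]])
```

>>> {"api": "apply_moves", "payload": {
  "delta_pos": [
    [0, 0.01, 0],
    [0, 0.015, 0],
    [0, 0.02, 0],
    [0, 0.02, 0],
    [0, 0.01, 0],
    [-0.03, 0, 0],
    [-0.045, 0, 0]
  ],
  "twist": [
    [0, 0, 0],
    [0, 0, 0],
    [0, 0, 0],
    [0, 0, 0],
    [0, 0, 0],
    [0, 0, 0],
    [0, 0, 0]
  ]
}}

```text
clock: 10.15
position: [432.7, 111.3, 215.8]
eef_rot: [1.986, 1.569, -2.781]
contact_force: [0.2, 0.5, -0.8]
opening: 23.2
```

```bash
python3 - <<'E'
from h import *
print(door("side","pics/d8.png")); p,r=pose(); print(p); print(r.inv().apply(np.array([573,379,215])-p))
E
```

```text
(array([263, 225,   4,  70, 160], dtype=int32), [[262.79998779296875, 225.0], [265.0, 225.0], [266.20001220703125, 294.0], [263.8999938964844, 294.0]])
[435.45069527 112.41739339 221.08296385]
[   7.43964674 -122.97106389  273.57973048]
```

>>> {"api": "apply_moves", "payload": {
  "delta_pos": [
    [0, -0.0205, 0.0456],
    [0, -0.0205, 0.0456],
    [0, -0.0205, 0.0456],
    [0, -0.0205, 0.0456],
    [0, -0.0205, 0.0456],
    [0, -0.0205, 0.0456],
    [0, 0, 0],
    [0, 0, 0]
  ],
  "twist": [
    [0, 0, 0],
    [0, 0, 0],
    [0, 0, 0],
    [0, 0, 0],
    [0, 0, 0],
    [0, 0, 0],
    [-9.05, 0, 0],
    [0, 0, 0]
  ]
}}

```text
clock: 11.2
position: [570.7, 378.3, 214.8]
eef_rot: [-2.521, 1.57, -0.847]
contact_force: [-0.7, -0.9, -1.1]
opening: 23.5
```

```bash
python3 - <<'E'
from h import *
p,r=pose(); print(p); print(r.inv().apply(np.array([573,379,70])-p),r.as_matrix().round(3)[:,2])
E
```

```text
[570.74722705 378.26762702 214.83969614]
[144.84004036  -2.28446235   0.54117824] [-0.103  0.995 -0.   ]
```

>>> {"api": "apply_moves", "payload": {
  "delta_pos": [
    [0.04, -0.001, 0],
    [0.04, -0.001, 0],
    [0.03, 0, 0],
    [0.02, 0, 0],
    [0.009, 0, 0],
    [0.005, 0, 0],
    [0, 0, 0]
  ],
  "twist": [
    [0, 0, 0],
    [0, 0, 0],
    [0, 0, 0],
    [0, 0, 0],
    [0, 0, 0],
    [0, 0, 0],
    [0, 0, 0]
  ]
}}

```text
clock: 12.08
position: [572.7, 378.9, 72.0]
eef_rot: [-1.066, 1.57, 0.609]
contact_force: [0.3, 1.0, -1.4]
opening: 22.9
```

>>> {"api": "apply_moves", "payload": {
  "delta_pos": [
    [0, 0, 0],
    [0, 0, 0],
    [0, 0, 0],
    [-0.01, 0, 0],
    [-0.03, 0, 0],
    [-0.06, 0, 0],
    [-0.06, 0, 0],
    [-0.05, 0, 0],
    [0, 0, 0]
  ],
  "twist": [
    [0, 0, 0],
    [0, 0, 0],
    [0, 0, 0],
    [0, 0, 0],
    [0, 0, 0],
    [0, 0, 0],
    [0, 0, 0],
    [0, 0, 0],
    [0, 0, 0]
  ],
  "claw": 0.1
}}

```text
clock: 13.2
position: [573.9, 380.3, 287.5]
eef_rot: [-1.044, 1.561, 0.632]
contact_force: [-0.7, 0.3, -0.9]
opening: 48.9
```

```bash
python3 - <<'E'
from h import *
np.set_printoptions(precision=1,suppress=True)
p,r=pose(); P=viewer.camera_params("wrist"); im=viewer.read_camera("wrist"); cv2.imwrite("pics/w9.png",im)
s=viewer.read_camera("scene");d=viewer.read_camera("side"); cv2.imwrite("pics/s9.png",s);cv2.imwrite("pics/d9.png",d)
print(p)
c=np.zeros((600,800,3),np.uint8)
c[:300,:400]=cv2.resize(im,(400,300)); c[300:,:400]=cv2.resize(s[100:310,160:440],(400,300))
c[:300,400:]=cv2.resize(d[210:330,185:345],(400,300))
# handle (black) zoom + door
c[300:,400:]=cv2.resize(s[90:210,220:380],(400,300)); cv2.imwrite("pics/c9.png",c)
E
```

```text
[573.9 380.3 287.5]
```

View pics/c9.png

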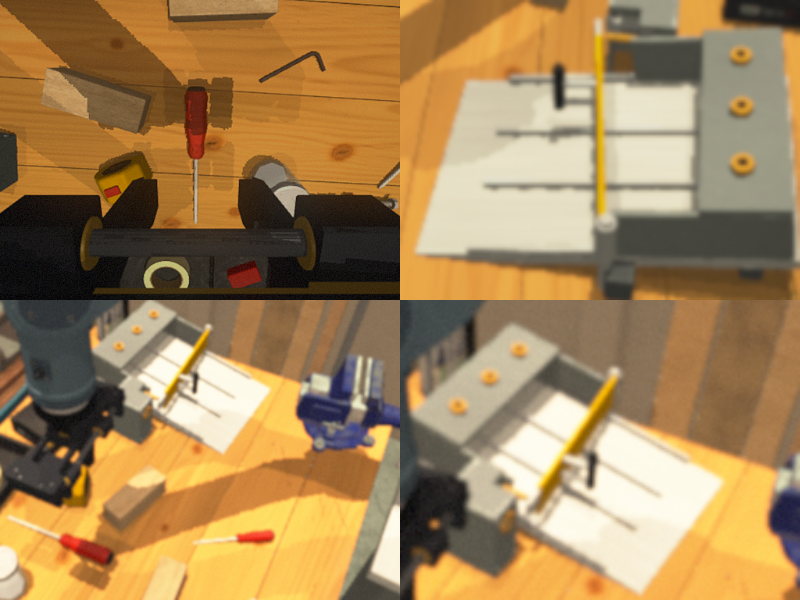

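```bash
cat >> h.py <<'E'
def hd(th,c=(-42,165)): return fx(np.array([173,-116,0])+R.from_euler("z",th).apply([c[0],c[1],0]))
E
python3 - <<'E'
from h import *
np.set_printoptions(precision=1,suppress=True)
print(plane("scene",[[296,151.2],[296.8,164.8]],[105,50])); print(plane("side",[[248.6,236],[248.6,253.2]],[105,50]))
for t in (0,.08,.1,.12,.15,.2): print(t,hd(t))
print("hinge",fx([173,-116,85]),"side px hinge post top",project("side",fx([173,-116,100])))
E
```

```text
[[578.1 -12.8 105. ]
 [572.8 -16.7  50. ]]
[[578.9 -15.5 105. ]
 [578.6 -18.8  50. ]]
0 [596.4  -6.    0. ]
0.08 [583.2  -9.2   0. ]
0.1 [579.9 -10.2   0. ]
0.12 [576.7 -11.2   0. ]
0.15 [571.8 -12.8   0. ]
0.2 [563.9 -15.9   0. ]
hinge [ 629.6 -173.    85. ] side px hinge post top [[267.1 292.8]]
```

>>> {"api": "apply_moves", "payload": {
  "delta_pos": [
    [0, 0.0046, -0.0492],
    [0, 0.0046, -0.0492],
    [0, 0.0046, -0.0492],
    [0, 0.0046, -0.0492],
    [0, 0.0046, -0.0492],
    [0, 0.0046, -0.0492],
    [0, 0.0046, -0.0492],
    [0, 0.0046, -0.0492],
    [0.03, 0, 0],
    [0.03, 0, 0],
    [0, 0, 0]
  ],
  "twist": [
    [0, 0, 0],
    [0, 0, 0],
    [0, 0, 0],
    [0, 0, 0],
    [0, 0, 0],
    [0, 0, 0],
    [0, 0, 0],
    [0, 0, 0],
    [0, 0, 0],
    [0, 0, 0],
    [0, 0, 0]
  ]
}}

```text
clock: 14.72
position: [574.5, -16.8, 218.2]
eef_rot: [1.444, 1.564, 3.12]
contact_force: [0.2, -0.5, -0.1]
opening: 48.8
```

```bash
python3 - <<'E'
from h import *
np.set_printoptions(precision=1,suppress=True)
p,r=pose(); P=viewer.camera_params("wrist"); im=viewer.read_camera("wrist"); cv2.imwrite("pics/w10.png",im)
print(p,r.as_matrix().round(3)[:,2]); print(r.inv().apply(np.array([577.5,-15,130])-p))
print("bar top expected px",project("wrist",[[577.5,-15,105],[577.5,-15,50]],P))
E
```

```text
[574.5 -16.8 218.2] [-0.1  1.   0. ]
[88.2 -3.8  1.4]
bar top expected px [[256.  214.8]
 [255.3 189. ]]
```

View pics/w10.png

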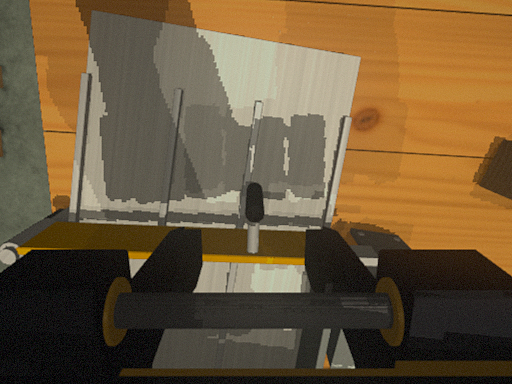

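The bar's top is at (255,213), where I expected it, so down and grip.

>>> {"api": "apply_moves", "payload": {
  "delta_pos": [
    [0.03, -0.0038, 0.0014],
    [0.03, 0, 0],
    [0.02, 0, 0],
    [0.008, 0, 0],
    [0, 0, 0]
  ],
  "twist": [
    [0, 0, 0],
    [0, 0, 0],
    [0, 0, 0],
    [0, 0, 0],
    [0, 0, 0]
  ]
}}

```text
clock: 15.4
position: [580.7, -14.8, 133.7]
eef_rot: [-2.088, 1.571, -0.412]
contact_force: [-0.1, 1.3, -0.3]
opening: 48.3
```

>>> {"api": "apply_moves", "payload": {
  "delta_pos": [
    [0, 0, 0],
    [0, 0, 0],
    [0, 0, 0],
    [0, 0, 0],
    [0, 0, 0],
    [0, 0, 0]
  ],
  "twist": [
    [0, 0, 0],
    [0, 0, 0],
    [0, 0, 0],
    [0, 0, 0],
    [0, 0, 0],
    [0, 0, 0]
  ],
  "claw": -1
}}

```text
clock: 16.15
position: [580.7, -15.2, 133.6]
eef_rot: [-2.651, 1.57, -0.976]
contact_force: [-0.1, -1.3, 1.8]
opening: 11.0
```

```bash
python3 - <<'E'
from h import *
np.set_printoptions(precision=4,suppress=True)
p,r=pose(); o=robot.get_obs(); print(p,o["contact_force"],o["opening"],o["joints"].round(2))
H=np.array([629.5,-176]); v=p[:2]-H; print("radius",np.hypot(*v))
# circular arc, 8deg per row, tool turning with door; chord in tool frame of current row start (turn applied with shift: shift first in old axes)
rr=r; pp=p.copy(); D=np.deg2rad(8)
for k in range(3):
    rot=R.from_rotvec([0,0,D]); h3=np.r_[H,pp[2]]; pn=h3+rot.apply(pp-h3); print((rr.inv().apply(pn-pp))); pp=pn; rr=rot*rr
for n in (8,12): print(H+R.from_rotvec([0,0,D*n]).apply(np.r_[v,0])[:2])
E
```

```text
[580.6591 -15.1938 133.6216] [-0.1063 -1.3017  1.8357] 10.98657314792963 [ 0.21  0.68 -0.36  1.81  0.35  0.71  1.34]
radius 168.05974836190708
[-0.0033 22.6576 -6.0311]
[-0.0033 22.6576 -6.0311]
[-0.0033 22.6576 -6.0311]
[ 463.5579 -149.4051]
[ 474.6799 -241.3822]
```

The bar is gripped (11 mm), but turning with the door would run joint 7 out of range. I'll regrip half a turn round.

>>> {"api": "apply_moves", "payload": {
  "delta_pos": [
    [0, 0, 0],
    [0, 0, 0],
    [0, 0, 0],
    [-0.03, 0, 0],
    [-0.05, 0, 0],
    [0, 0, 0]
  ],
  "twist": [
    [0, 0, 0],
    [0, 0, 0],
    [0, 0, 0],
    [0, 0, 0],
    [0, 0, 0],
    [0, 0, 0]
  ],
  "claw": 0.1
}}

```text
clock: 16.9
position: [582.7, -14.5, 217.0]
eef_rot: [-1.652, 1.564, 0.023]
contact_force: [-0.4, -0.1, -0.4]
opening: 48.5
```

>>> {"api": "apply_moves", "payload": {
  "delta_pos": [
    [0, 0, 0],
    [0, 0, 0],
    [0, 0, 0],
    [0, 0, 0],
    [0, 0, 0],
    [0, 0, 0],
    [0, 0, 0],
    [0, 0, 0],
    [0, 0, 0]
  ],
  "twist": [
    [10, 0, 0],
    [10, 0, 0],
    [10, 0, 0],
    [10, 0, 0],
    [10, 0, 0],
    [10, 0, 0],
    [10, 0, 0],
    [10, 0, 0],
    [10, 0, 0]
  ]
}}

```text
clock: 18.02
position: [579.9, -14.8, 212.3]
eef_rot: [-3.038, 1.569, -2.939]
contact_force: [-0.2, 0.2, 0.0]
opening: 48.2
```

>>> {"api": "apply_moves", "payload": {
  "delta_pos": [
    [0, 0, 0],
    [0, 0, 0],
    [0, 0, 0],
    [0, 0, 0],
    [0, 0, 0],
    [0, 0, 0],
    [0, 0, 0],
    [0, 0, 0],
    [0, 0, 0],
    [0, 0, 0]
  ],
  "twist": [
    [10, 0, 0],
    [10, 0, 0],
    [10, 0, 0],
    [10, 0, 0],
    [10, 0, 0],
    [10, 0, 0],
    [10, 0, 0],
    [10, 0, 0],
    [10, 0, 0],
    [0, 0, 0]
  ]
}}

```text
clock: 19.27
position: [579.9, -14.7, 212.5]
eef_rot: [-1.092, 1.569, -2.556]
contact_force: [-0.1, -0.6, 0.3]
opening: 48.7
```

```bash
python3 - <<'E'
from h import *
np.set_printoptions(precision=3,suppress=True)
p,r=pose(); o=robot.get_obs(); print(p,r.as_matrix(),o["joints"]);print(r.inv().apply(np.array([580,-15,132])-p)); print(door("side","pics/d11.png"))
E
```

```text
[579.934 -14.676 212.459] [[-0.002  0.994  0.106]
 [-0.001  0.106 -0.994]
 [-1.    -0.002  0.001]] [-0.322  0.553  0.363  1.816 -0.257  0.82  -1.296]
[80.459  0.166  0.259]
(array([263, 226,   4,  69, 143], dtype=int32), [[262.79998779296875, 226.0], [265.0, 226.0], [266.20001220703125, 294.0], [264.0, 294.0]])
```

>>> {"api": "apply_moves", "payload": {
  "delta_pos": [
    [0.03, 0, 0],
    [0.03, 0, 0],
    [0.02, 0, 0],
    [0, 0, 0]
  ],
  "twist": [
    [0, 0, 0],
    [0, 0, 0],
    [0, 0, 0],
    [0, 0, 0]
  ]
}}

```text
clock: 19.82
position: [579.5, -14.9, 132.1]
eef_rot: [-1.634, 1.568, -3.098]
contact_force: [0.0, -0.5, 0.5]
opening: 48.6
```

>>> {"api": "apply_moves", "payload": {
  "delta_pos": [
    [0, 0, 0],
    [0, 0, 0],
    [0, 0, 0],
    [0, 0, 0],
    [0, 0, 0]
  ],
  "twist": [
    [0, 0, 0],
    [0, 0, 0],
    [0, 0, 0],
    [0, 0, 0],
    [0, 0, 0]
  ],
  "claw": -1
}}

```text
clock: 20.45
position: [580.8, -15.2, 133.8]
eef_rot: [1.031, 1.57, -0.435]
contact_force: [0.5, -0.2, 2.2]
opening: 10.9
```

```bash
python3 - <<'E'
from h import *
np.set_printoptions(precision=1,suppress=True)
p,r=pose(); print(p)
print("vise jaw right edge",plane("side",np.array([[255,415],[240,470],[210,375],[155,370]])/1.5625,[60,10,110,110]))
print("scene vise left",plane("scene",np.array([[578,265],[590,305],[620,220],[665,220]])/1.5625,[60,10,120,120]))
E
```

```text
[580.8 -15.2 133.8]
vise jaw right edge [[ 383.8  -81.    60. ]
 [ 370.2 -143.4   10. ]
 [ 315.5  -51.8  110. ]
 [ 229.5  -46.9  110. ]]
scene vise left [[ 379.9  -97.4   60. ]
 [ 332.6  -62.8   10. ]
 [ 345.4 -182.8  120. ]
 [ 275.3 -224.5  120. ]]
```

>>> {"api": "apply_moves", "payload": {
  "delta_pos": [
    [0, -0.0227, 0.006],
    [0, -0.0227, 0.006],
    [0, -0.0227, 0.006],
    [0, -0.0227, 0.006],
    [0, 0, 0]
  ],
  "twist": [
    [-8, 0, 0],
    [-8, 0, 0],
    [-8, 0, 0],
    [-8, 0, 0],
    [0, 0, 0]
  ]
}}

```text
clock: 21.08
position: [501.3, -66.2, 133.8]
eef_rot: [-2.447, 1.57, 2.925]
contact_force: [-2.3, 1.0, 4.6]
opening: 10.8
```

```bash
python3 - <<'E'
from h import *
np.set_printoptions(precision=2,suppress=True)
p,r=pose(); o=robot.get_obs(); print(p,o["contact_force"],o["opening"],o["joints"]); v=p[:2]-[629.5,-176]; print(np.hypot(*v), r.as_matrix()[:,2]); print(door("side","pics/d12.png"))
E
```

```text
[501.34 -66.23 133.78] [-2.3   1.04  4.62] 10.814818928403032 [-0.08  0.56  0.16  2.03 -0.16  0.56 -0.72]
168.7443689470424 [ 0.61 -0.79 -0.  ]
(array([232, 262,  32,  44, 360], dtype=int32), [[231.0, 266.6000061035156], [237.8000030517578, 261.29998779296875], [267.5, 300.0], [260.70001220703125, 305.20001220703125]])
```

Door following nicely at about 0.67 rad, so I'll carry on to about 1.8.

>>> {"api": "apply_moves", "payload": {
  "delta_pos": [
    [0, -0.0227, 0.006],
    [0, -0.0227, 0.006],
    [0, -0.0227, 0.006],
    [0, -0.0227, 0.006],
    [0, 0, 0]
  ],
  "twist": [
    [-8, 0, 0],
    [-8, 0, 0],
    [-8, 0, 0],
    [-8, 0, 0],
    [0, 0, 0]
  ]
}}

```text
clock: 21.75
position: [461.7, -150.7, 133.6]
eef_rot: [-2.711, 1.568, -3.064]
contact_force: [-6.7, -0.3, 12.7]
opening: 11.0
```

>>> {"api": "apply_moves", "payload": {
  "delta_pos": [
    [0, -0.0227, 0.006],
    [0, -0.0227, 0.006],
    [0, -0.0227, 0.006],
    [0, -0.0227, 0.006],
    [0, 0, 0]
  ],
  "twist": [
    [-8, 0, 0],
    [-8, 0, 0],
    [-8, 0, 0],
    [-8, 0, 0],
    [0, 0, 0]
  ]
}}

```text
clock: 22.38
position: [473.2, -244.4, 133.7]
eef_rot: [-2.566, 1.568, -2.361]
contact_force: [-8.7, -3.4, 12.3]
opening: 10.9
```

```bash
python3 - <<'E'
from h import *
np.set_printoptions(precision=2,suppress=True)
p,r=pose(); o=robot.get_obs(); print(p,o["contact_force"],o["opening"],o["joints"]); v=p[:2]-[629.5,-176]; print(np.hypot(*v), r.as_matrix()[:,2]); print(door("side","pics/d13.png"))
E
```

```text
[ 473.2  -244.37  133.67] [-8.75 -3.36 12.29] 10.938657445299395 [ 0.5   0.6  -0.14  1.95  0.15  0.61  0.47]
170.6028503247611 [ 0.98  0.2  -0.  ]
(array([230, 300,  35,  17, 471], dtype=int32), [[228.8000030517578, 302.70001220703125], [264.0, 299.5], [265.29998779296875, 314.1000061035156], [230.10000610351562, 317.29998779296875]])
```

>>> {"api": "apply_moves", "payload": {
  "delta_pos": [
    [0, 0, 0],
    [0, 0, 0],
    [0, 0, 0],
    [-0.03, 0, 0],
    [-0.05, 0, 0],
    [-0.05, 0, 0],
    [-0.036, 0, 0]
  ],
  "twist": [
    [0, 0, 0],
    [0, 0, 0],
    [0, 0, 0],
    [0, 0, 0],
    [0, 0, 0],
    [0, 0, 0],
    [0, 0, 0]
  ],
  "claw": 0.5
}}

```text
clock: 23.3
position: [474.6, -240.9, 301.7]
eef_rot: [-0.531, 1.569, -0.322]
contact_force: [0.3, -0.6, -0.8]
opening: 66.1
```

>>> {"api": "apply_moves", "payload": {
  "delta_pos": [
    [0, 0.0467, 0.0179],
    [0, 0.0467, 0.0179],
    [0, 0.0467, 0.0179],
    [0, 0.0467, 0.0179],
    [0, 0.0467, 0.0179],
    [0, 0.0467, 0.0179],
    [0, 0.0467, 0.0179],
    [0, 0.0467, 0.0179],
    [0, 0.0467, 0.0179],
    [0, 0.0467, 0.0179]
  ],
  "twist": [
    [0, 0, 0],
    [0, 0, 0],
    [0, 0, 0],
    [0, 0, 0],
    [0, 0, 0],
    [0, 0, 0],
    [0, 0, 0],
    [0, 0, 0],
    [0, 0, 0],
    [0, 0, 0]
  ],
  "claw": 1
}}

```text
clock: 24.55
position: [551.9, 254.7, 299.3]
eef_rot: [3.071, 1.571, -3.002]
contact_force: [1.1, 0.3, 1.2]
opening: 88.3
```

>>> {"api": "apply_moves", "payload": {
  "delta_pos": [
    [0, 0, 0],
    [0, 0, 0],
    [0, 0, 0],
    [0, 0, 0]
  ],
  "twist": [
    [8.7, 0, 0],
    [8.7, 0, 0],
    [8.7, 0, 0],
    [0, 0, 0]
  ]
}}

```text
clock: 25.05
position: [551.7, 253.3, 299.2]
eef_rot: [-2.111, 1.57, -2.356]
contact_force: [0.4, 0.9, 0.1]
opening: 88.1
```

```bash
python3 - <<'E'
from h import *
np.set_printoptions(precision=2,suppress=True)
p,r=pose(); P=viewer.camera_params("wrist"); im=viewer.read_camera("wrist"); cv2.imwrite("pics/w14.png",im)
print(p,r.as_matrix()[:,2],robot.get_obs()["joints"]); cv2.imwrite("pics/s14.png",viewer.read_camera("scene")); cv2.imwrite("pics/d14.png",viewer.read_camera("side"))
E
```

```text
[551.7  253.27 299.24] [ 0.97 -0.24 -0.  ] [-0.32  0.48 -0.26  1.65  0.14  1.03 -0.86]
```

View pics/w14.png

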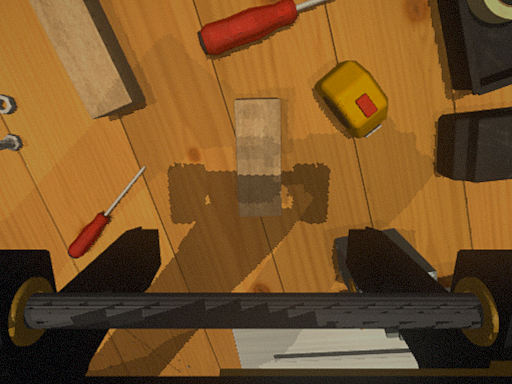

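```bash
python3 - <<'E'
from h import *
np.set_printoptions(precision=1,suppress=True)
P=viewer.camera_params("wrist"); p,r=pose()
for b in (204,217):
    q=plane("wrist",[[236,98],[280,98],[282,b],[238,b]],45,P); print(q, np.linalg.norm(q[0]-q[3]),np.linalg.norm(q[0]-q[1]),q.mean(0))
print("cam",P["world_from_camera"][:3,3])
v=(q[3]+q[2]-q[0]-q[1]); print(np.degrees(np.arctan2(v[1],v[0])))
q=plane("wrist",[[93,118],[135,105]],45,P);print("B end",q)
E
```

```text
[[551.8 316.1  45. ]
 [592.6 306.   45. ]
 [571.1 200.9  45. ]
 [526.6 212.   45. ]] 107.10427576408706 41.995627418398016 [560.5 258.7  45. ]
[[551.8 316.1  45. ]
 [592.6 306.   45. ]
 [568.  186.8  45. ]
 [522.9 197.9  45. ]] 121.61920524686717 41.995627418398016 [558.8 251.7  45. ]
cam [570.  323.3 381.4]
-102.7003553563046
B end [[412.5 331.3  45. ]
 [456.1 333.1  45. ]]
```

>>> {"api": "apply_moves", "payload": {
  "delta_pos": [
    [0.05, 0, 0.0073],
    [0.05, 0, 0],
    [0.05, 0, 0],
    [0.04, 0, 0],
    [0.021, 0, 0],
    [0.01, 0, 0],
    [0, 0, 0]
  ],
  "twist": [
    [0, 0, 0],
    [0, 0, 0],
    [0, 0, 0],
    [0, 0, 0],
    [0, 0, 0],
    [0, 0, 0],
    [0, 0, 0]
  ]
}}

```text
clock: 26.08
position: [559.4, 251.2, 78.8]
eef_rot: [0.784, 1.57, 0.538]
contact_force: [0.1, 1.1, -0.4]
opening: 88.6
```

>>> {"api": "apply_moves", "payload": {
  "delta_pos": [
    [0, 0, 0],
    [0, 0, 0],
    [0, 0, 0],
    [0, 0, 0],
    [0, 0, 0]
  ],
  "twist": [
    [0, 0, 0],
    [0, 0, 0],
    [0, 0, 0],
    [0, 0, 0],
    [0, 0, 0]
  ],
  "claw": -1
}}

```text
clock: 26.7
position: [558.9, 251.2, 78.6]
eef_rot: [3.097, 1.571, 2.851]
contact_force: [-0.9, -0.4, 2.6]
opening: 45.0
```

>>> {"api": "apply_moves", "payload": {
  "delta_pos": [
    [-0.03, 0, 0],
    [-0.05, 0, 0],
    [-0.05, 0, 0],
    [-0.03, 0, 0],
    [0, 0, 0]
  ],
  "twist": [
    [0, 0, 0],
    [0, 0, 0],
    [0, 0, 0],
    [0, 0, 0],
    [0, 0, 0]
  ]
}}

```text
clock: 27.32
position: [560.2, 251.6, 240.7]
eef_rot: [0.675, 1.566, 0.429]
contact_force: [0.2, 0.6, -1.4]
opening: 45.0
```

```bash
cat >> h.py <<'E'
RB=RF*R.from_rotvec([0,-0.14,0])          # bed axes
def bed(X): return fx([0,0,2])+RB.apply(X)
# tool on bed: x=-bed z, jaw z=-bed y, y=cross(z,x)=+bed x
RT=R.from_matrix(RB.as_matrix()@np.array([[0,1,0],[0,0,-1],[-1,0,0]]).T.T)
def step(pt,Rt):
    p,r=pose(); rv=(r.inv()*Rt).as_rotvec(degrees=True)
    print("at",p.round(1),"target",np.round(pt,1),"twist",rv.round(1),"delta tool now(mm)",r.inv().apply(pt-p).round(1),"in final axes",Rt.inv().apply(pt-p).round(1))
E
python3 - <<'E'
from h import *
print(RT.as_matrix().round(2)); step(bed([110,66,150]),RT); step(bed([110,66,79]),RT); print(robot.get_obs()["opening"])
E
```

```text
[[ 0.14  0.99 -0.05]
 [-0.01 -0.05 -1.  ]
 [-0.99  0.14  0.  ]]
at [560.2 251.6 240.7] target [554.4  13.2 165.9] twist [78.8 -5.5  6.4] delta tool now(mm) [  74.3 -232.8   52.1] in final axes [ 75.   -3.8 238.3]
at [560.2 251.6 240.7] target [564.3  12.7  95.6] twist [78.8 -5.5  6.4] delta tool now(mm) [ 144.7 -231.1   61.6] in final axes [146.   -3.8 238.3]
44.99901648197786
```

>>> {"api": "apply_moves", "payload": {
  "delta_pos": [
    [0, 0, 0],
    [0, 0, 0],
    [0, 0, 0],
    [0, 0, 0],
    [0, 0, 0],
    [0, 0, 0],
    [0, 0, 0],
    [0, 0, 0],
    [0, 0, 0]
  ],
  "twist": [
    [9.85, -0.69, 0.8],
    [9.85, -0.69, 0.8],
    [9.85, -0.69, 0.8],
    [9.85, -0.69, 0.8],
    [9.85, -0.69, 0.8],
    [9.85, -0.69, 0.8],
    [9.85, -0.69, 0.8],
    [9.85, -0.69, 0.8],
    [0, 0, 0]
  ]
}}

```text
clock: 28.45
position: [558.0, 251.0, 236.6]
eef_rot: [1.529, 1.437, -0.092]
contact_force: [-0.2, -0.5, -1.0]
opening: 45.2
```

>>> {"api": "apply_moves", "payload": {
  "delta_pos": [
    [0, 0, 0.0397],
    [0, 0, 0.0397],
    [0, 0, 0.0397],
    [0, 0, 0.0397],
    [0, 0, 0.0397],
    [0, 0, 0.0397],
    [0.035, -0.0038, 0],
    [0.04, 0, 0],
    [0, 0, 0]
  ],
  "twist": [
    [0, 0, 0],
    [0, 0, 0],
    [0, 0, 0],
    [0, 0, 0],
    [0, 0, 0],
    [0, 0, 0],
    [0, 0, 0],
    [0, 0, 0],
    [0, 0, 0]
  ]
}}

```text
clock: 29.58
position: [550.6, 12.2, 161.3]
eef_rot: [1.535, 1.442, -0.086]
contact_force: [-0.2, 0.3, -0.5]
opening: 45.0
```

```bash
python3 - <<'E'
from h import *
step(bed([110,66,79]),RT); print(robot.get_obs()["joints"].round(2))
P=viewer.camera_params("wrist"); im=viewer.read_camera("wrist"); s=viewer.read_camera("scene"); d=viewer.read_camera("side")
for y in (-3,3):
  L=project("wrist",bed([[60,33+y,8],[15+45,104+y-3,8]]),P); 
for a,b in (([50,33,8],[250,33,8]),([50,-33,8],[250,-33,8]),([50,104,8],[180,104,8]),([0,110,0],[0,-110,0])):
  for n,i,PP in(("wrist",im,P),("scene",s,None)):
    q=project(n,bed([a,b]),PP); cv2.line(i,tuple(map(int,q[0])),tuple(map(int,q[1])),(255,0,255),1)
c=np.zeros((600,800,3),np.uint8)
c[:384,:512]=im; c[:300,512:]=cv2.resize(s[90:230,210:345],(288,300)); c[300:,512:]=cv2.resize(d[190:330,170:310],(288,300)); cv2.imwrite("pics/c15.png",c)
E
```

```text
at [550.6  12.2 161.3] target [564.3  12.7  95.6] twist [0.2 0.2 0.6] delta tool now(mm) [66.9  5.  -1.5] in final axes [67.   4.3 -1.3]
[-0.2   0.53  0.1   1.99 -0.06  0.5  -1.68]
```

View pics/c15.png

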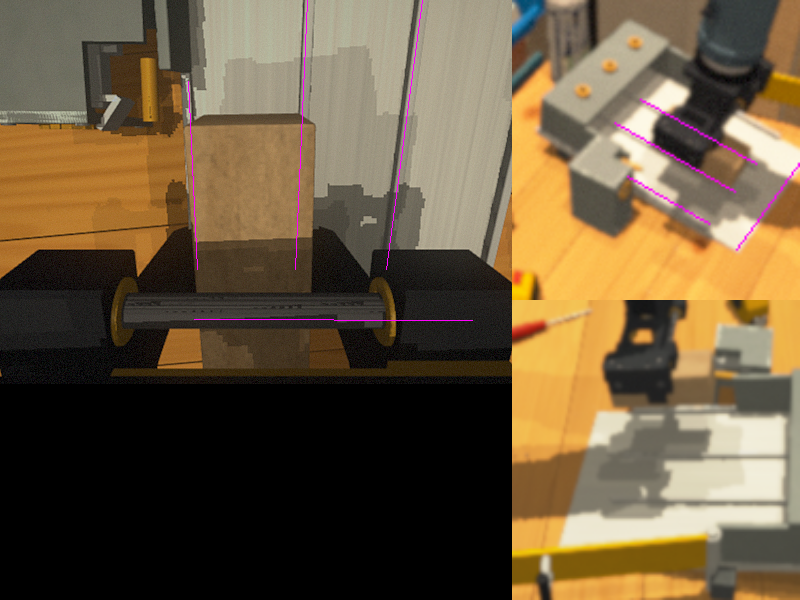

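The model lines (magenta) lie on the ribs in the wrist view, e.g. near (305,60) and (415,60). Lowering block A into the left lane.

>>> {"api": "apply_moves", "payload": {
  "delta_pos": [
    [0.025, 0.004, -0.001],
    [0.02, 0, 0],
    [0.012, 0, 0],
    [0.006, 0, 0],
    [0.003, 0, 0],
    [0, 0, 0]
  ],
  "twist": [
    [0, 0, 0],
    [0, 0, 0],
    [0, 0, 0],
    [0, 0, 0],
    [0, 0, 0],
    [0, 0, 0]
  ]
}}

```text
clock: 30.48
position: [566.0, 12.8, 99.9]
eef_rot: [1.548, 1.434, -0.075]
contact_force: [0.4, 0.2, -0.8]
opening: 45.0
```

```bash
python3 - <<'E'
from h import *
step(bed([110,66,78]),RT); print(robot.get_obs()["contact_force"])
E
```

```text
at [566.   12.8  99.9] target [564.4  12.7  94.6] twist [0.  0.2 0.2] delta tool now(mm) [ 5.  -2.3  0.1] in final axes [ 5.  -2.3  0.1]
[ 0.38054726  0.19340515 -0.79234779]
```

Lower 4 mm more and let go (part opening only), then retract, move back down the slope, and close the fingers.

>>> {"api": "apply_moves", "payload": {
  "delta_pos": [
    [0.002, 0, 0],
    [0.002, 0, 0],
    [0, 0, 0]
  ],
  "twist": [
    [0, 0, 0],
    [0, 0, 0],
    [0, 0, 0]
  ]
}}

```text
clock: 30.85
position: [566.5, 12.7, 95.7]
eef_rot: [1.548, 1.434, -0.075]
contact_force: [0.4, 0.1, 0.5]
opening: 45.2
```

>>> {"api": "apply_moves", "payload": {
  "delta_pos": [
    [0, 0, 0],
    [0, 0, 0],
    [0, 0, 0],
    [-0.03, 0, 0],
    [-0.05, 0, 0],
    [0, 0, 0]
  ],
  "twist": [
    [0, 0, 0],
    [0, 0, 0],
    [0, 0, 0],
    [0, 0, 0],
    [0, 0, 0],
    [0, 0, 0]
  ],
  "claw": 0.4
}}

```text
clock: 31.6
position: [557.3, 13.6, 178.1]
eef_rot: [1.557, 1.428, -0.067]
contact_force: [0.6, 0.6, 0.1]
opening: 61.3
```

>>> {"api": "apply_moves", "payload": {
  "delta_pos": [
    [0, -0.03, 0],
    [0, -0.04, 0],
    [0, -0.025, 0],
    [0, 0, 0]
  ],
  "twist": [
    [0, 0, 0],
    [0, 0, 0],
    [0, 0, 0],
    [0, 0, 0]
  ],
  "claw": -1
}}

```text
clock: 32.1
position: [459.4, 18.4, 160.9]
eef_rot: [1.543, 1.438, -0.08]
contact_force: [0.1, 0.5, -0.1]
opening: 24.0
```

```bash
python3 - <<'E'
from h import *
step(bed([25,66,86]),RT); print(robot.get_obs()["opening"])
im=viewer.read_camera("wrist");cv2.imwrite("pics/w16.png",im)
s=viewer.read_camera("scene"); cv2.imwrite("pics/s16.png",s); d=viewer.read_camera("side"); cv2.imwrite("pics/d16.png",d)
E
```

```text
at [459.4  18.4 160.9] target [479.2  17.2  90.6] twist [0.1 0.2 0.4] delta tool now(mm) [72.3 10.4 -0.1] in final axes [72.4  9.8  0.2]
23.98375054584142
```

>>> {"api": "apply_moves", "payload": {
  "delta_pos": [
    [0.03, 0, 0],
    [0.03, 0, 0],
    [0.012, 0, 0],
    [0, 0, 0]
  ],
  "twist": [
    [0, 0, 0],
    [0, 0, 0],
    [0, 0, 0],
    [0, 0, 0]
  ]
}}

```text
clock: 32.75
position: [471.5, 17.6, 90.1]
eef_rot: [1.546, 1.435, -0.078]
contact_force: [0.0, 0.0, -0.1]
opening: 0.6
```

>>> {"api": "apply_moves", "payload": {
  "delta_pos": [
    [0, 0.015, 0],
    [0, 0.015, 0],
    [0, 0.015, 0],
    [0, 0.015, 0],
    [0, 0.015, 0],
    [0, 0.015, 0],
    [0, 0.015, 0],
    [0, 0.015, 0],
    [0, 0.015, 0],
    [0, 0.015, 0],
    [0, 0, 0]
  ],
  "twist": [
    [0, 0, 0],
    [0, 0, 0],
    [0, 0, 0],
    [0, 0, 0],
    [0, 0, 0],
    [0, 0, 0],
    [0, 0, 0],
    [0, 0, 0],
    [0, 0, 0],
    [0, 0, 0],
    [0, 0, 0]
  ]
}}

```text
clock: 34.12
position: [621.3, 9.7, 111.3]
eef_rot: [1.549, 1.432, -0.075]
contact_force: [0.1, -0.5, -0.1]
opening: 0.5
```

```bash
python3 - <<'E'
from h import *
step(bed([191,66,86]),RT); print(robot.get_obs()["opening"],robot.get_obs()["contact_force"])
im=viewer.read_camera("wrist");cv2.imwrite("pics/w17.png",im)
s=viewer.read_camera("scene"); d=viewer.read_camera("side"); 
c=np.zeros((500,800,3),np.uint8); c[:300,:400]=cv2.resize(im,(400,300)); c[:,400:]=cv2.resize(s[85:235,215:335],(400,500)); c[300:,:400]=cv2.resize(d[220:330,170:370],(400,200)); cv2.imwrite("pics/c17.png",c)
E
```

```text
at [621.3   9.7 111.3] target [643.4   8.5 113.8] twist [0.  0.2 0.1] delta tool now(mm) [ 0.5 22.3  0. ] in final axes [ 0.6 22.3  0. ]
0.47425845484297824 [ 0.08864118 -0.54254793 -0.05398383]
```

View pics/c17.png

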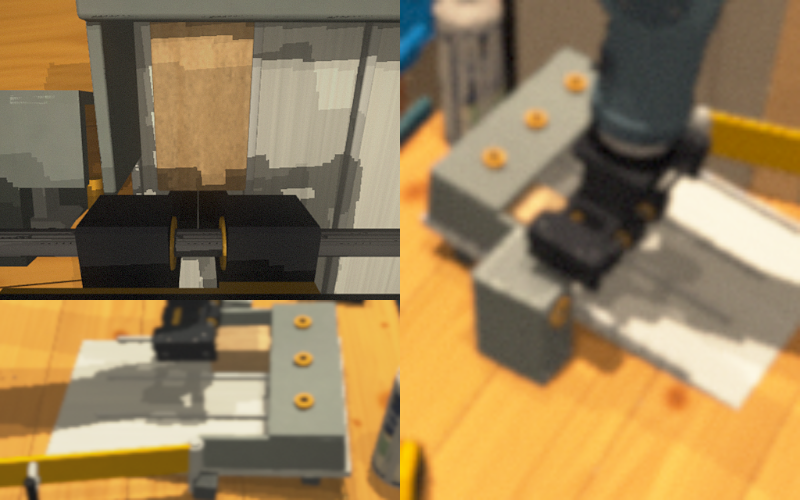

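The block sits straight in the left lane, half under the plate. Pushing on to the stop.

>>> {"api": "apply_moves", "payload": {
  "delta_pos": [
    [0, 0.01, 0],
    [0, 0.006, 0],
    [0, 0.004, 0],
    [0, 0, 0]
  ],
  "twist": [
    [0, 0, 0],
    [0, 0, 0],
    [0, 0, 0],
    [0, 0, 0]
  ]
}}

```text
clock: 34.78
position: [639.9, 8.8, 113.7]
eef_rot: [1.548, 1.434, -0.076]
contact_force: [0.0, -0.1, -0.2]
opening: 0.4
```

>>> {"api": "apply_moves", "payload": {
  "delta_pos": [
    [0, 0.002, 0],
    [0, 0.001, 0],
    [0, 0, 0]
  ],
  "twist": [
    [0, 0, 0],
    [0, 0, 0],
    [0, 0, 0]
  ]
}}

```text
clock: 35.15
position: [641.5, 8.7, 113.8]
eef_rot: [1.547, 1.437, -0.077]
contact_force: [-5.0, 0.2, 3.3]
opening: 0.5
```

>>> {"api": "apply_moves", "payload": {
  "delta_pos": [
    [0, 0.0015, 0],
    [0, 0.001, 0],
    [0, 0, 0]
  ],
  "twist": [
    [0, 0, 0],
    [0, 0, 0],
    [0, 0, 0]
  ]
}}

```text
clock: 35.52
position: [641.9, 8.7, 113.5]
eef_rot: [1.544, 1.442, -0.08]
contact_force: [-11.7, 1.2, 7.7]
opening: 0.6
```

Block A is against the stop (force rose to 12 N with no advance). Back off and head for block B.

>>> {"api": "apply_moves", "payload": {
  "delta_pos": [
    [0, -0.02, 0],
    [0, -0.03, 0],
    [-0.03, -0.03, 0],
    [-0.05, -0.03, 0],
    [-0.05, 0, 0],
    [-0.04, 0, 0],
    [0, 0, 0]
  ],
  "twist": [
    [0, 0, 0],
    [0, 0, 0],
    [0, 0, 0],
    [0, 0, 0],
    [0, 0, 0],
    [0, 0, 0],
    [0, 0, 0]
  ],
  "claw": -1
}}

```text
clock: 36.4
position: [515.2, 16.2, 271.4]
eef_rot: [1.561, 1.427, -0.063]
contact_force: [0.0, -0.0, -0.5]
opening: 0.1
```

```bash
python3 - <<'E'
from h import *
step(np.array([425,391,290]),Rdown(np.deg2rad(7)))
E
```

```text
at [515.2  16.2 271.4] target [425 391 290] twist [-99.8   7.3  -6. ] delta tool now(mm) [ -34.7 -106.1 -369.4] in final axes [-18.6 383.  -43.8]
```

>>> {"api": "apply_moves", "payload": {
  "delta_pos": [
    [-0.0043, -0.0133, -0.0462],
    [-0.0043, -0.0133, -0.0462],
    [-0.0043, -0.0133, -0.0462],
    [-0.0043, -0.0133, -0.0462],
    [-0.0043, -0.0133, -0.0462],
    [-0.0043, -0.0133, -0.0462],
    [-0.0043, -0.0133, -0.0462],
    [-0.0043, -0.0133, -0.0462]
  ],
  "twist": [
    [0, 0, 0],
    [0, 0, 0],
    [0, 0, 0],
    [0, 0, 0],
    [0, 0, 0],
    [0, 0, 0],
    [0, 0, 0],
    [0, 0, 0]
  ],
  "claw": 1
}}

```text
clock: 37.4
position: [422.3, 392.6, 285.3]
eef_rot: [1.546, 1.435, -0.077]
contact_force: [1.1, 0.6, 0.4]
opening: 77.8
```

>>> {"api": "apply_moves", "payload": {
  "delta_pos": [
    [0, 0, 0],
    [0, 0, 0],
    [0, 0, 0],
    [0, 0, 0],
    [0, 0, 0],
    [0, 0, 0],
    [0, 0, 0],
    [0, 0, 0],
    [0, 0, 0],
    [0, 0, 0],
    [0, 0, 0]
  ],
  "twist": [
    [-9.98, 0.73, -0.6],
    [-9.98, 0.73, -0.6],
    [-9.98, 0.73, -0.6],
    [-9.98, 0.73, -0.6],
    [-9.98, 0.73, -0.6],
    [-9.98, 0.73, -0.6],
    [-9.98, 0.73, -0.6],
    [-9.98, 0.73, -0.6],
    [-9.98, 0.73, -0.6],
    [-9.98, 0.73, -0.6],
    [0, 0, 0]
  ]
}}

```text
clock: 38.78
position: [422.9, 391.0, 285.2]
eef_rot: [3.118, 1.561, -3.046]
contact_force: [1.0, -0.3, -0.9]
opening: 88.2
```

```bash
python3 - <<'E'
from h import *
np.set_printoptions(precision=1,suppress=True)
p,r=pose(); P=viewer.camera_params("wrist"); im=viewer.read_camera("wrist"); cv2.imwrite("pics/w18.png",im)
print(p,r.as_matrix()[:,2].round(3),robot.get_obs()["joints"].round(2))
# block: pale wood, low saturation vs table
h=cv2.cvtColor(im,cv2.COLOR_BGR2HSV); q=project("wrist",[425,391,45],P)[0]; print(q)
g=im[int(q[1])-50:int(q[1])+50:10,int(q[0])-60:int(q[0])+60:10]
print(h[int(q[1])-80:int(q[1])+81:16,int(q[0])-60:int(q[0])+61:12,1])
E
```

```text
[422.9 391.  285.2] [ 1.   0.1 -0. ] [-0.5  0.5 -0.4  1.7  0.2  1.  -0.9]
[256.6 163.9]
[[182 181 182 179 184 189 190 188 187 180 182]
 [190 186 186 127 134 133 133 184 191 196 198]
 [188 195 193 117 143 129 126 184 186 185 185]
 [189 192 185 148 124 130 123 186 191 185 196]
 [182 192 184 169 138 131 130 185 187 192 201]
 [185 183 183 188 129 130 133 191 202 175 192]
 [208 195 190 203 132 147 137 188 212 179 198]
 [191 201 208 194 152 138 141 204 185 170 179]
 [197 198 185 176 147 126 130 176 179 202 169]
 [215 209 210 183  31 200 193 196 186 195 188]
 [184 172 187 171 195 201 191 179 194 193 192]]
```

Saturation separates the block well.

```bash
python3 - <<'E'
from h import *
np.set_printoptions(precision=1,suppress=True)
P=viewer.camera_params("wrist"); im=cv2.imread("pics/w18.png"); h=cv2.cvtColor(im,cv2.COLOR_BGR2HSV)
m=((cv2.blur(h[...,1],(3,3))<160)&(h[...,2]>60)).astype(np.uint8); m=cv2.morphologyEx(m,cv2.MORPH_OPEN,np.ones((5,5)))
n,l,s,c=cv2.connectedComponentsWithStats(m); i=l[160,256]; print(s[i])
rc=cv2.minAreaRect(np.argwhere(l==i)[:,::-1].astype(np.float32)); b=cv2.boxPoints(rc); q=plane("wrist",b,45,P); print(b,q,q.mean(0))
v=[np.linalg.norm(q[k]-q[(k+1)%4]) for k in range(4)]; k=int(np.argmax(v)); d=q[(k+1)%4]-q[k]; ang=np.arctan2(d[1],d[0]); print(np.array(v),np.degrees(ang))
a=ang-np.pi/2; a=(a+np.pi/2)%np.pi-np.pi/2
step(np.r_[q.mean(0)[:2],78],Rdown(a)); print(np.degrees(a))
E
```

```text
[ 231   97   49  122 5684]
[[231. 218.]
 [231.  97.]
 [279.  97.]
 [279. 218.]] [[406.  332.2  45. ]
 [394.2 450.3  45. ]
 [437.8 455.4  45. ]
 [454.2 338.1  45. ]] [423. 394.  45.]
[118.7  43.9 118.5  48.6] 95.70181916233125
at [422.8 391.  285.4] target [423. 394.  78.] twist [ 1.  -0.6 -0. ] delta tool now(mm) [207.4   2.9   2.6] in final axes [207.4   3.    0.5]
5.701819162331242
```

>>> {"api": "apply_moves", "payload": {
  "delta_pos": [
    [0.05, 0.003, 0.001],
    [0.05, 0, 0],
    [0.05, 0, 0],
    [0.03, 0, 0],
    [0.017, 0, 0],
    [0.01, 0, 0],
    [0, 0, 0]
  ],
  "twist": [
    [1, -0.6, 0],
    [0, 0, 0],
    [0, 0, 0],
    [0, 0, 0],
    [0, 0, 0],
    [0, 0, 0],
    [0, 0, 0]
  ]
}}

```text
clock: 39.7
position: [423.3, 394.3, 79.5]
eef_rot: [0.009, 1.569, 0.113]
contact_force: [0.3, 0.3, 0.1]
opening: 88.2
```

>>> {"api": "apply_moves", "payload": {
  "delta_pos": [
    [0, 0, 0],
    [0, 0, 0],
    [0, 0, 0],
    [0, 0, 0],
    [0, 0, 0]
  ],
  "twist": [
    [0, 0, 0],
    [0, 0, 0],
    [0, 0, 0],
    [0, 0, 0],
    [0, 0, 0]
  ],
  "claw": -1
}}

```text
clock: 40.33
position: [423.2, 394.1, 79.5]
eef_rot: [-0.107, 1.569, -0.003]
contact_force: [-0.6, 1.0, 1.8]
opening: 45.3
```

>>> {"api": "apply_moves", "payload": {
  "delta_pos": [
    [-0.03, 0, 0],
    [-0.05, 0, 0],
    [-0.05, 0, 0],
    [-0.04, 0, 0],
    [0, 0, 0]
  ],
  "twist": [
    [0, 0, 0],
    [0, 0, 0],
    [0, 0, 0],
    [0, 0, 0],
    [0, 0, 0]
  ]
}}

```text
clock: 40.95
position: [423.9, 395.3, 252.4]
eef_rot: [0.493, 1.564, 0.597]
contact_force: [-0.1, -0.3, -1.5]
opening: 45.5
```

```bash
python3 - <<'E'
from h import *
step(bed([110,0,150]),RT); print(robot.get_obs()["opening"])
E
```

```text
at [423.9 395.3 252.4] target [550.9 -52.7 165.9] twist [98.8 -6.8  5.5] delta tool now(mm) [  85.4 -459.    79.3] in final axes [106.6 136.9 440.6]
45.532881892944395
```

>>> {"api": "apply_moves", "payload": {
  "delta_pos": [
    [0, 0, 0],
    [0, 0, 0],
    [0, 0, 0],
    [0, 0, 0],
    [0, 0, 0],
    [0, 0, 0],
    [0, 0, 0],
    [0, 0, 0],
    [0, 0, 0],
    [0, 0, 0]
  ],
  "twist": [
    [9.88, -0.68, 0.55],
    [9.88, -0.68, 0.55],
    [9.88, -0.68, 0.55],
    [9.88, -0.68, 0.55],
    [9.88, -0.68, 0.55],
    [9.88, -0.68, 0.55],
    [9.88, -0.68, 0.55],
    [9.88, -0.68, 0.55],
    [9.88, -0.68, 0.55],
    [9.88, -0.68, 0.55]
  ]
}}

```text
clock: 42.2
position: [422.2, 393.2, 247.5]
eef_rot: [1.527, 1.436, -0.102]
contact_force: [0.8, -0.7, -1.1]
opening: 45.3
```

>>> {"api": "apply_moves", "payload": {
  "delta_pos": [
    [0, 0.0152, 0.049],
    [0, 0.0152, 0.049],
    [0, 0.0152, 0.049],
    [0, 0.0152, 0.049],
    [0, 0.0152, 0.049],
    [0, 0.0152, 0.049],
    [0, 0.0152, 0.049],
    [0, 0.0152, 0.049],
    [0, 0.0152, 0.049],
    [0.05, 0, 0],
    [0.05, 0, 0],
    [0, 0, 0]
  ],
  "twist": [
    [0, 0, 0],
    [0, 0, 0],
    [0, 0, 0],
    [0, 0, 0],
    [0, 0, 0],
    [0, 0, 0],
    [0, 0, 0],
    [0, 0, 0],
    [0, 0, 0],
    [0, 0, 0],
    [0, 0, 0],
    [0, 0, 0]
  ]
}}

```text
clock: 43.7
position: [545.1, -54.4, 165.8]
eef_rot: [1.535, 1.445, -0.088]
contact_force: [-1.4, -0.5, -1.7]
opening: 45.3
```

```bash
python3 - <<'E'
from h import *
step(bed([110,0,78]),RT); print(robot.get_obs()["opening"],robot.get_obs()["joints"].round(2)); print(door("side","pics/d19.png"))
E
```

```text
at [545.1 -54.4 165.8] target [560.9 -53.2  94.6] twist [0.  0.3 0.8] delta tool now(mm) [72.6  6.7 -2.4] in final axes [72.7  5.7 -2.1]
45.337601189310966 [-0.09  0.52  0.13  2.   -0.11  0.51 -1.51]
(array([ 170,  300,   95,   22, 1329], dtype=int32), [[168.8000030517578, 306.20001220703125], [263.8999938964844, 298.70001220703125], [265.1000061035156, 314.29998779296875], [170.10000610351562, 321.79998779296875]])
```

>>> {"api": "apply_moves", "payload": {
  "delta_pos": [
    [0.025, 0.004, -0.002],
    [0.02, 0, 0],
    [0.012, 0, 0],
    [0.008, 0, 0],
    [0.005, 0, 0],
    [0.002, 0, 0],
    [0, 0, 0]
  ],
  "twist": [
    [0, 0, 0],
    [0, 0, 0],
    [0, 0, 0],
    [0, 0, 0],
    [0, 0, 0],
    [0, 0, 0],
    [0, 0, 0]
  ]
}}

```text
clock: 44.62
position: [562.4, -53.5, 99.8]
eef_rot: [1.544, 1.435, -0.079]
contact_force: [0.1, -0.6, -1.0]
opening: 45.3
```

```bash
python3 - <<'E'
from h import *
step(bed([110,0,78]),RT); print(robot.get_obs()["contact_force"])
E
```

```text
at [562.4 -53.5  99.8] target [560.9 -53.2  94.6] twist [0.  0.2 0.2] delta tool now(mm) [ 4.9 -2.2 -0.2] in final axes [ 4.9 -2.2 -0.2]
[ 0.09963396 -0.64359531 -1.00761853]
```

>>> {"api": "apply_moves", "payload": {
  "delta_pos": [
    [0.002, 0, 0],
    [0.002, 0, 0],
    [0, 0, 0]
  ],
  "twist": [
    [0, 0, 0],
    [0, 0, 0],
    [0, 0, 0]
  ]
}}

```text
clock: 45.0
position: [562.9, -53.5, 96.5]
eef_rot: [1.546, 1.435, -0.077]
contact_force: [-4.9, 0.3, 9.9]
opening: 45.2
```

>>> {"api": "apply_moves", "payload": {
  "delta_pos": [
    [0, 0, 0],
    [0, 0, 0],
    [0, 0, 0],
    [-0.03, 0, 0],
    [-0.05, 0, 0],
    [0, 0, 0]
  ],
  "twist": [
    [0, 0, 0],
    [0, 0, 0],
    [0, 0, 0],
    [0, 0, 0],
    [0, 0, 0],
    [0, 0, 0]
  ],
  "claw": 0.4
}}

```text
clock: 45.75
position: [553.9, -52.8, 178.1]
eef_rot: [1.548, 1.428, -0.076]
contact_force: [-0.4, 0.1, 0.3]
opening: 61.4
```

>>> {"api": "apply_moves", "payload": {
  "delta_pos": [
    [0, -0.03, 0],
    [0, -0.04, 0],
    [0, -0.025, 0],
    [0, 0, 0],
    [0, 0, 0],
    [0, 0, 0]
  ],
  "twist": [
    [0, 0, 0],
    [0, 0, 0],
    [0, 0, 0],
    [0, 0, 0],
    [0, 0, 0],
    [0, 0, 0]
  ],
  "claw": -1
}}

```text
clock: 46.5
position: [459.4, -47.7, 162.1]
eef_rot: [1.544, 1.433, -0.079]
contact_force: [-0.4, -0.3, 0.5]
opening: 3.8
```

```bash
python3 - <<'E'
from h import *
step(bed([15,0,86]),RT); print(robot.get_obs()["opening"])
E
```

```text
at [459.4 -47.7 162.1] target [465.8 -48.2  89.3] twist [0.  0.2 0.2] delta tool now(mm) [73.1 -3.6 -0.2] in final axes [73.1 -3.8  0.1]
3.7528729321965573
```

>>> {"api": "apply_moves", "payload": {
  "delta_pos": [
    [0.03, 0, 0],
    [0.03, 0, 0],
    [0.012, 0, 0],
    [0, 0, 0]
  ],
  "twist": [
    [0, 0, 0],
    [0, 0, 0],
    [0, 0, 0],
    [0, 0, 0]
  ]
}}

```text
clock: 47.0
position: [467.8, -48.5, 90.3]
eef_rot: [1.544, 1.436, -0.08]
contact_force: [-0.0, 0.4, -0.1]
opening: 0.5
```

>>> {"api": "apply_moves", "payload": {
  "delta_pos": [
    [0, 0.015, 0],
    [0, 0.015, 0],
    [0, 0.015, 0],
    [0, 0.015, 0],
    [0, 0.015, 0],
    [0, 0.015, 0],
    [0, 0.015, 0],
    [0, 0.015, 0],
    [0, 0.015, 0],
    [0, 0.015, 0],
    [0, 0, 0]
  ],
  "twist": [
    [0, 0, 0],
    [0, 0, 0],
    [0, 0, 0],
    [0, 0, 0],
    [0, 0, 0],
    [0, 0, 0],
    [0, 0, 0],
    [0, 0, 0],
    [0, 0, 0],
    [0, 0, 0],
    [0, 0, 0]
  ]
}}

```text
clock: 48.38
position: [618.1, -56.3, 111.5]
eef_rot: [1.544, 1.432, -0.079]
contact_force: [-0.1, 0.7, -0.3]
opening: 0.6
```

>>> {"api": "apply_moves", "payload": {
  "delta_pos": [
    [0, 0.008, 0],
    [0, 0.004, 0],
    [0, 0, 0]
  ],
  "twist": [
    [0, 0, 0],
    [0, 0, 0],
    [0, 0, 0]
  ]
}}

```text
clock: 48.75
position: [628.5, -56.9, 112.7]
eef_rot: [1.545, 1.434, -0.079]
contact_force: [-0.7, 0.9, -0.2]
opening: 0.4
```

```bash
python3 - <<'E'
from h import *
step(bed([189.5,0,86]),RT); print(robot.get_obs()["opening"],robot.get_obs()["contact_force"])
E
```

```text
at [628.5 -56.9 112.7] target [638.4 -57.3 113.6] twist [0.  0.2 0.2] delta tool now(mm) [ 0.5 10.  -0.1] in final axes [ 0.5 10.  -0.1]
0.3662662471700617 [-0.71670189  0.86859898 -0.23151593]
```

>>> {"api": "apply_moves", "payload": {
  "delta_pos": [
    [0, 0.005, 0],
    [0, 0.003, 0],
    [0, 0, 0]
  ],
  "twist": [
    [0, 0, 0],
    [0, 0, 0],
    [0, 0, 0]
  ]
}}

```text
clock: 49.12
position: [636.5, -57.2, 113.9]
eef_rot: [1.545, 1.434, -0.079]
contact_force: [0.3, 0.3, -0.3]
opening: 0.3
```

>>> {"api": "apply_moves", "payload": {
  "delta_pos": [
    [0, 0.002, 0],
    [0, 0.001, 0],
    [0, 0, 0]
  ],
  "twist": [
    [0, 0, 0],
    [0, 0, 0],
    [0, 0, 0]
  ]
}}

```text
clock: 49.5
position: [637.9, -57.4, 113.8]
eef_rot: [1.545, 1.437, -0.079]
contact_force: [-4.3, 1.0, 2.3]
opening: 0.4
```

>>> {"api": "apply_moves", "payload": {
  "delta_pos": [
    [0, 0.001, 0],
    [0, 0.001, 0],
    [0, 0, 0]
  ],
  "twist": [
    [0, 0, 0],
    [0, 0, 0],
    [0, 0, 0]
  ]
}}

```text
clock: 49.88
position: [638.2, -57.4, 113.6]
eef_rot: [1.545, 1.441, -0.078]
contact_force: [-10.0, 0.4, 6.0]
opening: 0.4
```

Both are seated. Back off and return to the door handle.

>>> {"api": "apply_moves", "payload": {
  "delta_pos": [
    [0, -0.02, 0],
    [0, -0.03, 0],
    [-0.03, -0.03, 0],
    [-0.05, -0.02, 0],
    [-0.05, 0, 0],
    [0, 0, 0]
  ],
  "twist": [
    [0, 0, 0],
    [0, 0, 0],
    [0, 0, 0],
    [0, 0, 0],
    [0, 0, 0],
    [0, 0, 0]
  ]
}}

```text
clock: 50.62
position: [526.8, -51.1, 233.6]
eef_rot: [1.55, 1.426, -0.073]
contact_force: [0.6, 0.0, -0.2]
opening: 0.5
```

```bash
python3 - <<'E'
from h import *
step(np.array([473.5,-243,230]),Rdown(np.arctan2(.2,.98)))
im=viewer.read_camera("wrist");s=viewer.read_camera("scene");d=viewer.read_camera("side")
for n,i in zip("wsd",(im,s,d)): cv2.imwrite(f"pics/{n}20.png",i)
E
```

```text
at [526.8 -51.1 233.6] target [ 473.5 -243.   230. ] twist [-104.3    7.7   -5.7] delta tool now(mm) [ -2.1 -43.2 194.4] in final axes [   3.6 -177.3  -90.6]
```

>>> {"api": "apply_moves", "payload": {
  "delta_pos": [
    [0, -0.0108, 0.0486],
    [0, -0.0108, 0.0486],
    [0, -0.0108, 0.0486],
    [0, -0.0108, 0.0486],
    [0, 0, 0]
  ],
  "twist": [
    [0, 0, 0],
    [0, 0, 0],
    [0, 0, 0],
    [0, 0, 0],
    [0, 0, 0]
  ],
  "claw": 0.1
}}

```text
clock: 51.4
position: [469.2, -247.2, 222.9]
eef_rot: [1.535, 1.437, -0.096]
contact_force: [0.3, 0.1, 0.5]
opening: 47.7
```

>>> {"api": "apply_moves", "payload": {
  "delta_pos": [
    [0, 0, 0],
    [0, 0, 0],
    [0, 0, 0],
    [0, 0, 0],
    [0, 0, 0],
    [0, 0, 0],
    [0, 0, 0],
    [0, 0, 0],
    [0, 0, 0],
    [0, 0, 0],
    [0, 0, 0]
  ],
  "twist": [
    [-10.43, 0.77, -0.57],
    [-10.43, 0.77, -0.57],
    [-10.43, 0.77, -0.57],
    [-10.43, 0.77, -0.57],
    [-10.43, 0.77, -0.57],
    [-10.43, 0.77, -0.57],
    [-10.43, 0.77, -0.57],
    [-10.43, 0.77, -0.57],
    [-10.43, 0.77, -0.57],
    [-10.43, 0.77, -0.57],
    [0, 0, 0]
  ]
}}

```text
clock: 52.78
position: [471.7, -241.5, 223.3]
eef_rot: [2.749, 1.56, 2.949]
contact_force: [0.2, -0.7, -0.4]
opening: 48.5
```

```bash
python3 - <<'E'
from h import *
step(np.array([473.5,-243.5,133]),Rdown(np.arctan2(.2,.98)))
im=viewer.read_camera("wrist");s=viewer.read_camera("scene");d=viewer.read_camera("side"); print(robot.get_obs()["joints"].round(2))
for n,i in zip("wsd",(im,s,d)): cv2.imwrite(f"pics/{n}21.png",i)
c=np.zeros((600,800,3),np.uint8); c[:300,:400]=cv2.resize(im,(400,300)); c[:,400:]=cv2.resize(s[80:320,150:310],(400,600)); c[300:,:400]=cv2.resize(cv2.imread("pics/w20.png"),(400,300)); cv2.imwrite("pics/c21.png",c)
E
```

```text
at [ 471.7 -241.5  223.3] target [ 473.5 -243.5  133. ] twist [-0.  -0.5 -0.2] delta tool now(mm) [90.3 -2.7  2.3] in final axes [90.3 -2.3  1.4]
[ 0.59  0.46 -0.25  1.9   0.16  0.81  0.45]
```

View pics/c21.png

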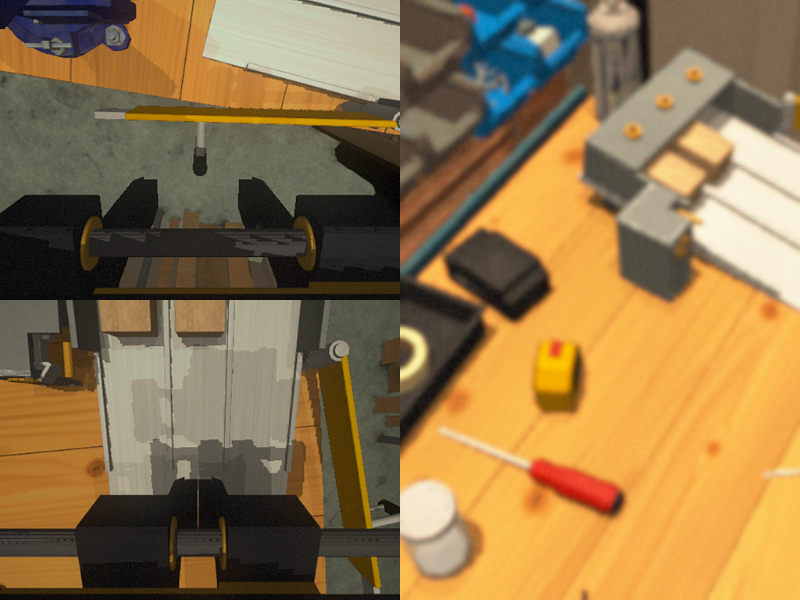

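Both blocks sit side by side, ends level; jar upright; screwdriver on the worktop; handle bar at (200,160) is centred between the jaws. Grip and close.

>>> {"api": "apply_moves", "payload": {
  "delta_pos": [
    [0.03, -0.0025, 0.002],
    [0.03, 0, 0],
    [0.02, 0, 0],
    [0.01, 0, 0],
    [0, 0, 0]
  ],
  "twist": [
    [0, 0, 0],
    [0, 0, 0],
    [0, 0, 0],
    [0, 0, 0],
    [0, 0, 0]
  ]
}}

```text
clock: 53.55
position: [472.9, -244.7, 134.1]
eef_rot: [2.9, 1.561, 3.1]
contact_force: [-0.2, 0.7, 0.2]
opening: 48.6
```

>>> {"api": "apply_moves", "payload": {
  "delta_pos": [
    [0, 0, 0],
    [0, 0, 0],
    [0, 0, 0],
    [0, 0, 0],
    [0, 0, 0]
  ],
  "twist": [
    [0, 0, 0],
    [0, 0, 0],
    [0, 0, 0],
    [0, 0, 0],
    [0, 0, 0]
  ],
  "claw": -1
}}

```text
clock: 54.18
position: [473.3, -244.9, 134.7]
eef_rot: [2.957, 1.562, -3.126]
contact_force: [-0.7, -0.1, 3.0]
opening: 11.0
```

```bash
python3 - <<'E'
from h import *
np.set_printoptions(precision=2,suppress=True)
from scipy.optimize import least_squares
p,r=pose(); o=robot.get_obs(); print(p,o["contact_force"],o["opening"])
Q=np.array([[580.8,-15.2],[501.3,-66.2],[461.7,-150.7],[473.2,-244.4],p[:2]])
f=least_squares(lambda x:np.hypot(*(Q-x[:2]).T)-170.26,[629,-176]); H=f.x; print(H,f.fun)
A=np.arctan2(*(Q-H).T[::-1]); print("angles rel first",A-A[0])
rot=R.from_rotvec([0,0,-np.deg2rad(8)]); h3=np.r_[H,p[2]]; print("row",r.inv().apply(h3+rot.apply(p-h3)-p))
# closed bar: angle of bar about hinge when door=0: atan2(165,-42) - .053
print("door angle now",A[-1]-(np.arctan2(165,-42)-.053)+2*np.pi*(A[-1]<0)," first",A[0]-(np.arctan2(165,-42)-.053))
E
```

```text
[ 473.27 -244.95  134.69] [-0.74 -0.13  3.  ] 11.002680188717244
[ 629.84 -178.06] [-0.17  0.14  0.09 -0.15 -0.  ]
angles rel first [ 0.    0.56  1.12 -4.6  -4.6 ]
row [ 0.06 23.54 -3.16]
door angle now 1.7782664474222782  first 0.09621217352575662
```

>>> {"api": "apply_moves", "payload": {
  "delta_pos": [
    [0, 0.0235, -0.0032],
    [0, 0.0235, -0.0032],
    [0, 0.0235, -0.0032],
    [0, 0.0235, -0.0032],
    [0, 0, 0]
  ],
  "twist": [
    [8, 0, 0],
    [8, 0, 0],
    [8, 0, 0],
    [8, 0, 0],
    [0, 0, 0]
  ]
}}

```text
clock: 54.8
position: [461.7, -150.2, 134.7]
eef_rot: [-2.841, 1.562, 3.089]
contact_force: [0.2, 0.0, 0.3]
opening: 10.9
```

>>> {"api": "apply_moves", "payload": {
  "delta_pos": [
    [0, 0.0235, -0.0032],
    [0, 0.0235, -0.0032],
    [0, 0.0235, -0.0032],
    [0, 0.0235, -0.0032],
    [0, 0.0235, -0.0032],
    [0, 0.0235, -0.0032],
    [0, 0.0235, -0.0032],
    [0, 0, 0]
  ],
  "twist": [
    [8, 0, 0],
    [8, 0, 0],
    [8, 0, 0],
    [8, 0, 0],
    [8, 0, 0],
    [8, 0, 0],
    [8, 0, 0],
    [0, 0, 0]
  ]
}}

```text
clock: 55.8
position: [558.7, -23.4, 134.5]
eef_rot: [-1.92, 1.564, 3.031]
contact_force: [-1.6, 3.7, 11.6]
opening: 11.1
```

```bash
cat >> h.py <<'E'
HH=np.array([629.84,-178.06])
def dstep(deg):
    p,r=pose(); o=robot.get_obs(); a=np.arctan2(*(p[:2]-HH)[::-1]); a+=2*np.pi*(a<0)
    th=a-(np.arctan2(165,-42)-.053); h3=np.r_[HH,p[2]]
    print("door",th.round(4),"rad; radius",np.hypot(*(p[:2]-HH)).round(1),"F",o["contact_force"].round(1),"open",o["opening"].round(1),"row for",deg,"deg",r.inv().apply(h3+R.from_rotvec([0,0,-np.deg2rad(deg)]).apply(p-h3)-p).round(2),o["joints"].round(2))
E
python3 -c "
from h import *
dstep(4)"
```

```text
Traceback (most recent call last):
  File "h.py", line 43, in dstep
    print("door",th.round(4),"rad; radius",np.hypot(*(p[:2]-HH)).round(1),"F",o["contact_force"].round(1),"open",o["opening"].round(1),"row for",deg,"deg",r.inv().apply(h3+R.from_rotvec([0,0,-np.deg2rad(deg)]).apply(p-h3)-p).round(2),o["joints"].round(2))
                                                                                                                 ^^^^^^^^^^^^^^^^^^
AttributeError: 'float' object has no attribute 'round'
```

```bash
sed -i 's/o\["opening"\].round(1)/round(o["opening"],1)/' h.py; python3 -c "
from h import *
dstep(4);dstep(1.5);print(pose()[1].as_matrix().round(3))"
```

```text
door 0.2347 rad; radius 170.2 F [-1.6  3.7 11.6] open 11.1 row for 4 deg [-0.07 11.74 -1.85] [-0.18  0.63  0.19  1.89 -0.19  0.64 -1.2 ]
door 0.2347 rad; radius 170.2 F [-1.6  3.7 11.6] open 11.1 row for 1.5 deg [-0.03  4.39 -0.79] [-0.18  0.63  0.19  1.89 -0.19  0.64 -1.2 ]
[[-0.007  0.971  0.237]
 [ 0.001  0.237 -0.971]
 [-1.    -0.006 -0.002]]
```

>>> {"api": "apply_moves", "payload": {
  "delta_pos": [
    [0, 0.0117, -0.0018],
    [0, 0.0117, -0.0018],
    [0, 0, 0]
  ],
  "twist": [
    [4, 0, 0],
    [4, 0, 0],
    [0, 0, 0]
  ]
}}

```text
clock: 56.18
position: [580.1, -15.5, 134.6]
eef_rot: [-1.893, 1.563, 2.92]
contact_force: [-1.1, 4.9, 10.4]
opening: 11.0
```

>>> {"api": "apply_moves", "payload": {
  "delta_pos": [
    [0, 0.0044, -0.0008],
    [0, 0.0044, -0.0008],
    [0, 0.0044, -0.0008],
    [0, 0, 0]
  ],
  "twist": [
    [1.5, 0, 0],
    [1.5, 0, 0],
    [1.5, 0, 0],
    [0, 0, 0]
  ]
}}

```text
clock: 56.68
position: [590.7, -12.8, 134.4]
eef_rot: [-1.742, 1.558, 2.992]
contact_force: [-6.9, 5.0, 16.6]
opening: 11.0
```

```bash
python3 -c "
from h import *
dstep(1.5)"
```

```text
door 0.036 rad; radius 169.8 F [-6.9  5.  16.6] open 11.0 row for 1.5 deg [-0.05  4.36 -0.87] [-0.24  0.68  0.25  1.81 -0.25  0.7  -1.39]
```

>>> {"api": "apply_moves", "payload": {
  "delta_pos": [
    [-0.001, 0.0044, -0.0009],
    [-0.001, 0.0044, -0.0009],
    [0, 0.002, 0],
    [0, 0, 0]
  ],
  "twist": [
    [1.5, 0, 0],
    [1.5, 0, 0],
    [0, 0, 0],
    [0, 0, 0]
  ]
}}

```text
clock: 57.18
position: [600.0, -10.9, 134.6]
eef_rot: [-1.653, 1.555, 3.029]
contact_force: [-6.3, 4.2, 6.4]
opening: 11.1
```

```bash
python3 -c "
from h import *
dstep(1.5)"
```

```text
door -0.0194 rad; radius 169.8 F [-6.3  4.2  6.4] open 11.1 row for 1.5 deg [-0.07  4.36 -0.86] [-0.25  0.7   0.27  1.78 -0.26  0.72 -1.44]
```

>>> {"api": "apply_moves", "payload": {
  "delta_pos": [
    [0, 0.002, 0],
    [0, 0.001, 0],
    [0, 0, 0]
  ],
  "twist": [
    [0, 0, 0],
    [0, 0, 0],
    [0, 0, 0]
  ]
}}

```text
clock: 57.55
position: [600.5, -11.0, 134.5]
eef_rot: [-1.656, 1.549, 3.025]
contact_force: [-15.0, 5.1, 15.0]
opening: 11.0
```

```bash
python3 -c "
from h import *
dstep(1.5)"
```

```text
door -0.0225 rad; radius 169.7 F [-15.    5.1  15. ] open 11.0 row for 1.5 deg [-0.09  4.36 -0.85] [-0.25  0.7   0.27  1.77 -0.26  0.73 -1.44]
```

It's against its end stop. I'll back off and tug lightly to test the latch.

>>> {"api": "apply_moves", "payload": {
  "delta_pos": [
    [0, -0.003, 0],
    [0, -0.003, 0],
    [0, -0.003, 0],
    [0, 0, 0]
  ],
  "twist": [
    [0, 0, 0],
    [0, 0, 0],
    [0, 0, 0],
    [0, 0, 0]
  ]
}}

```text
clock: 58.05
position: [596.7, -11.3, 134.9]
eef_rot: [-1.459, 1.562, -3.064]
contact_force: [1.3, 1.0, -7.5]
opening: 10.9
```

```bash
python3 -c "
from h import *
dstep(1.5)"
```

```text
door -0.0 rad; radius 170.0 F [ 1.3  1.  -7.5] open 10.9 row for 1.5 deg [-0.04  4.35 -0.96] [-0.25  0.69  0.27  1.79 -0.26  0.7  -1.44]
```

>>> {"api": "apply_moves", "payload": {
  "delta_pos": [
    [0, -0.003, 0],
    [0, 0, 0]
  ],
  "twist": [
    [0, 0, 0],
    [0, 0, 0]
  ]
}}

```text
clock: 58.3
position: [596.2, -11.3, 135.0]
eef_rot: [-1.033, 1.567, -2.638]
contact_force: [10.8, -1.2, -17.5]
opening: 10.8
```

```bash
python3 -c "
from h import *
dstep(1.5)"
```

```text
door 0.003 rad; radius 170.2 F [ 10.8  -1.2 -17.5] open 10.8 row for 1.5 deg [-0.01  4.35 -0.98] [-0.25  0.69  0.27  1.8  -0.26  0.7  -1.44]
```

Tugging meets 11 N with the door not moving, so it's latched. Relax, release and lift clear.

>>> {"api": "apply_moves", "payload": {
  "delta_pos": [
    [0, 0.003, 0],
    [0, 0, 0]
  ],
  "twist": [
    [0, 0, 0],
    [0, 0, 0]
  ]
}}

```text
clock: 58.55
position: [596.7, -11.3, 134.9]
eef_rot: [-1.431, 1.561, -3.036]
contact_force: [2.7, -1.2, -10.5]
opening: 11.1
```

>>> {"api": "apply_moves", "payload": {
  "delta_pos": [
    [0, 0, 0],
    [0, 0, 0],
    [0, 0, 0],
    [-0.03, 0, 0],
    [-0.05, 0, 0],
    [-0.05, 0, 0],
    [-0.05, 0, 0],
    [0, -0.05, 0],
    [0, -0.05, 0],
    [0, 0, 0]
  ],
  "twist": [
    [0, 0, 0],
    [0, 0, 0],
    [0, 0, 0],
    [0, 0, 0],
    [0, 0, 0],
    [0, 0, 0],
    [0, 0, 0],
    [0, 0, 0],
    [0, 0, 0],
    [0, 0, 0]
  ],
  "claw": 0.1
}}

```text
clock: 59.8
position: [495.0, -7.2, 316.2]
eef_rot: [-1.648, 1.559, 3.029]
contact_force: [1.5, 0.4, -0.2]
opening: 48.5
```

```bash
python3 - <<'E'
from h import *
print(robot.get_obs()["position"],robot.get_obs()["clock"])
print(door("side","pics/d30.png"))
im=viewer.read_camera("wrist");s=viewer.read_camera("scene");d=cv2.imread("pics/d30.png")
for n,i in zip("ws",(im,s)): cv2.imwrite(f"pics/{n}30.png",i)
c=np.zeros((600,800,3),np.uint8); c[:300,:400]=cv2.resize(d[200:335,170:350],(400,300)); c[:,400:]=cv2.resize(s[80:320,150:310],(400,600)); c[300:,:400]=cv2.resize(im,(400,300)); cv2.imwrite("pics/c30.png",c)
E
```

```text
[495.04132039  -7.17083391 316.19711246] 59.8
(array([266, 225,  10,  70, 158], dtype=int32), [[264.70001220703125, 293.8999938964844], [271.0, 224.6999969482422], [275.1000061035156, 225.10000610351562], [268.79998779296875, 294.29998779296875]])
```

View pics/c30.png

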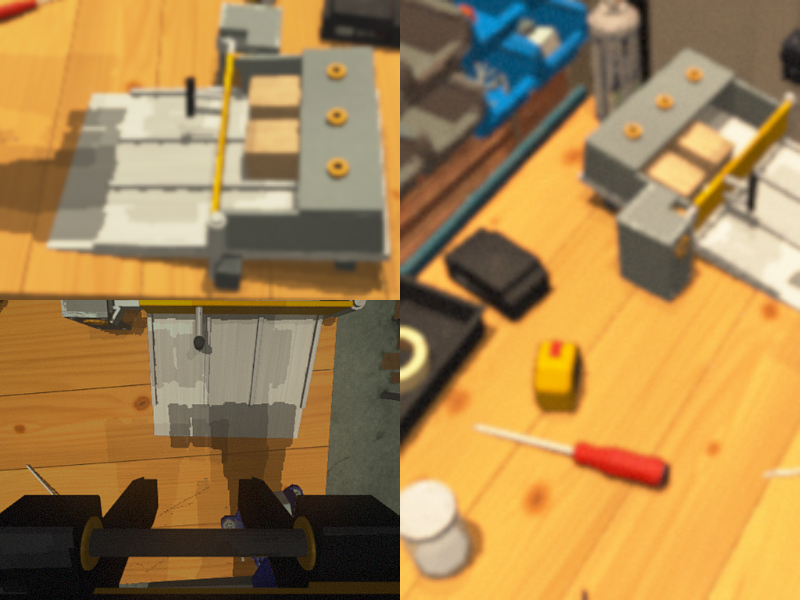

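The door's outline matches its latched start outline (266,225,10,70). Both blocks are under the plate. The screwdriver has been nudged a little but lies clear of the fixture, and the jar is upright. Handing in.

```bash
python3 -c "
from rig import robot
print(robot.finish_job())"
```

```text
the job is handed in; nothing more can be done
None
```

The job is done and handed in after about 60 s on the robot's clock. The order was as asked:

1. I tripped the latch with the large red screwdriver and laid it back on the worktop.
2. I swung the guard door to about 1.78 rad by its handle.
3. I pushed both pine blocks up the ramp to the stop, one in the left lane and one in the middle.
4. I closed the door until it latched.

**Blocks:** Pushing each one home ended with the force rising to 10–12 N and no further advance. The final pictures show both under the plate.

**Door:** It resisted an 11 N tug at about 0.003 rad. Its outline in the side camera matches the latched outline from the start.

**Surroundings:** The jar is upright. The screwdriver lies on the worktop clear of the fixture. Between two late pictures, while the arm was away from it, it shifted a few centimetres.

**Third block:** I found only two within reach. Two pale wood pieces at the far end of the bench, one of them roughly as wide as a block, were too far away, so I took them for look-alikes and left them.

**Disagreements:** The two cameras differed by up to about 6 mm on the fixture's position. The blade also touched the side of the hole with about 5 N. Neither caused trouble.

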